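# Load the latched paper safe in the darkroom

## Robot

A 7-joint arm with a two-finger parallel gripper is mounted at the origin on the work surface. World frame = base frame: x ahead of the robot, y to its left, z up, the work surface at z = 0. Lengths are in m, angles in rad, forces in N, time in s.
With the tool pointing down it reaches from about 0.425 to 0.925 m from the base axis. Payload 6.8 kg.
Tool frame: the origin (TCP) lies at the very end of the fingers, on their centre line; the grasp point (between the pads) lies 19 mm behind it (grip_point_offset is the distance from the TCP to the grasp point, in m); z points along the fingers, y is the line along which they close (so a half turn about z gives the same grasp; the last joint's range is limited). The gripper opens to 88 mm and grips with 3 to 60 N. Pads are 20 mm wide; open, the fingers measure 115 mm over their backs; the gripper's body (75 mm by 178 mm) begins 61 mm behind the grasp point.
Start: joints at [1.183, 0.477, 0.022, 1.555, -0.011, 1.109, -0.083], TCP at [0.186, -0.649, 0.197] pointing down, gripper open.
Joint ranges: [-2.96, 2.96], [-0.34, 2.1], [-1.41, 1.46], [0.24, 2.44], [-1.37, 4.51], [0.17, 1.92], [-2.96, 2.96]. Speed limits (rad/s): [2.39, 2.39, 3.14, 3.14, 3.14, 3.14, 3.14].

## Interface

Orientations are given as a unit quaternion [x, y, z, w].
In Python, from plant import observe, grab_frame, close_job, recognise, masks_of, pinpoint, grip_point_offset gives the robot as it stands.
- The arm moves only by the tool jog_arm, never from a script. Its argument "plan" is a list of rows, each an object with "linear": the shift along the tool's x, y, z in m, a list of three; "rotation": the turn, a rotation vector about the tool's x, y, z in degrees, a list of three. A call has 1 to 20 rows; each row shifts and turns the commanded pose from where the row before left it, along the tool's axes as they then stand; what a row does not reach is not made up. A row lasts 1/12 s, in which the tool goes at most 41.7 mm and 7.16 degrees, less where a joint would pass 70% of its speed; a pose out of reach is approached as far as the arm can. A call is refused whole if a number of a shift passes 0.0417 or a number of a turn 7.16, either way. A call with a gripper value outside its range is refused whole. "gripper" is the opening, from -1 (shut) to 1 (fully open), set as the call begins (left out, the last holds). The fingers move at their own pace and stop on an object; "force" is the grip in N (left out, the last holds). Time passes only in rows, so rows that do not move let the fingers close. It gives the time, the measured TCP pose, the force, the opening and the grip force at its end, in the units of the state.
- observe(): the state, without advancing time (a new reading comes with each control period).
- grab_frame(name): name is "scene" or "side" or "wrist"; returns a dict with "image" (480x640x3 uint8, red, green, blue), "camera_matrix" (3x3 intrinsics, pixels), "D" ([k1, k2, p1, p2, k3] as OpenCV has them; the pictures are not rectified), "extrinsics" (4x4, takes a point from world to camera coordinates). Camera axes: x right, y up, looking along -z (the intrinsics and any distortion apply to the point x, -y, -z); pixel columns grow to the right and rows downward; lengths in m; the calibration is good to about 2 mm. A picture is of the moment at which its call begins. There is no depth.
- close_job(): hands the job in; it is judged then, once.
Trained networks look in a picture, given as the dict that the camera call returned (one of the last four; its "shot" number tells which), for a name from the list of things; names that differ only in an ending like _2 or _b are one class to them, and where a whole thing is asked for, a point or a joint stands for the part that bears it (a point fixed in the world has none). Each returns a list of dicts, best first, with "p" (0 to 1); they miss things now and then, are a little off and sometimes report something else, mostly with a low value. They report only what shows in the picture. A call takes as long as a camera call. They do not tell look-alikes from the thing itself.
- recognise(picture, label): "extent" ([left, top, right, bottom] in pixels, round what is visible of it).
- masks_of(picture, label): "mask" (480x640 bool, what is visible of it) and "extent" ([left, top, right, bottom] in pixels, round what is visible of it).
- pinpoint(picture, label): "uv" ([column, row] in pixels: a listed point, or the origin of a listed thing).
The state is a dict: "clock": time; "joints": joint angles; "qd": joint speeds; "joint_torque": joint torques, N m; "position": TCP position; "orientation": TCP orientation; "contact_force": force on the tool from outside, world axes, zero at the start; "moment": the same for the moment, N m; "opening": opening from 0.0 (shut) to 1.0 (fully open); "gripper_force": force on a finger pad.
Only numpy, scipy, OpenCV 4.12 (cv2) and the standard library are available. Lean on these libraries where they do the work, as an engineer would, in place of code of your own. Each camera call takes 0.05 s, during which the arm holds its last target. There are 200 camera calls.

## Task

The paper safe's thumb piece has broken off: take the red-handled dowel out of its stand, push it through the sloping release hole so that it presses the catch and the lid springs up, and stand the dowel back in its stand. Set the black box with the yellow band gently inside the safe, then press the lid down on its gasket until the catch holds it shut. Leave the other things on the bench where they stand.

Things in the scene. Friction and masses are not known exactly. Their poses are not given: they have to be found in the camera images.
- safe: Paper safe: black box fixed to the bench, 200 (own x) by 230 (own y) by 75 mm high, walls and floor 5 mm; red panel on its lid. Origin: centre of its underside, z up. Catch side at own -x, facing roughly the world's +y; there a grey wedge housing (x -178 to -100, y -40 to 40 mm) with a sloping aluminium plate. Hinge line along own y at x = +100, z = 79 mm.
- hole_mouth (a point): Centre of the release hole's mouth, in the outer face of the sloping plate, at own (-158, 0, 54) mm of the safe. The hole runs square through the plate: going in, its axis points along the safe's own (0.574, 0, -0.819), down and towards the box, 35 degrees from vertical. 21 mm across, plate 14 mm thick; the orange tail of the catch waits 26 mm in.
- tail_rest (a point): Centre of the face of the orange catch tail at rest, on the hole's axis, 26 mm in from the mouth. The tail is square to the axis and yields along it against 5 to 11 N. The lid is freed when it has been pushed in about 6.5 mm; its stop is at 12 mm.
- hook_top (a point): Top of the brass hook of the catch, at rest at own (-121, 0, 108) mm of the safe; 22 mm wide in y, it spans x -130 to -109 mm, rises from the housing and holds down the steel tongue at the middle of the lid's edge.
- catch (a joint): Turn of the catch (rad): 0 at rest, hooked; 0.36 pushed fully in. It frees the lid at about 0.18. A spring returns it to 0 when let go; while the lid is being pressed shut the tongue pushes it aside and it snaps back over the tongue.
- lid (a joint): Lid angle (rad): 0 shut and latched, 1.3 fully open. Freed, its spring swings it up to 1.3 within 2 s and holds it there. To shut it, push its outer face near the free edge towards the catch side (while it stands steep, do not press straight down on the edge), then down: 2 to 5 N on the way, up to about 12 N (18 N if fast) over the last 10 mm where gasket and catch resist. It can be pressed to about -0.02.
- lid_edge (a point): Middle of the lid's free edge, on its outer (top) face, 200 mm from the hinge line; moves with the lid: in the safe's frame it lies at (-100, 0, 87) mm when shut and about (54, 0, 274) mm when open. The lid is 200 by 230 by 8 mm; in the middle of its free edge a steel tongue 44 mm wide projects 16 mm farther.
- dowel: Release dowel, 180 mm long, 60 g. Origin: centre of its tip; own z runs along it from tip to handle. Wooden rod 12 mm in diameter from 0 to 120 mm, then a red square handle, 24 by 24 mm, from 120 to 180 mm (sides along own x and y). It starts upright in the stand, tip 10 mm above the bench.
- stand: Stand of the dowel: dark wooden block, 70 by 70 by 70 mm high, fixed. Origin: centre of its underside.
- stand_hole (a point): Centre of the mouth of the stand's round hole, in the block's top (70 mm high). Hole 19 mm across, 60 mm deep, widened to 25 mm at the mouth; the dowel can lean about 7 degrees in it.
- pack: Black box of photographic paper strips with a yellow band, 110 (own x) by 55 (own y) by 40 mm high, 0.17 to 0.35 kg. Origin: centre of its underside; z up.
- bottle: Amber bottle, 68 mm in diameter, 180 mm high, with black cap. Origin: centre of its underside. Bystander.
- beaker: Clear cup, 80 mm in diameter, 110 mm high. Origin: centre of its underside. Bystander.
- loupe: Black loupe, 52 mm in diameter, 45 mm high. Origin: centre of its underside. Bystander.
- filmcan: Small grey film can, 35 mm in diameter, 52 mm high. Origin: centre of its underside. Bystander.
- reel: White film reel lying flat, 68 mm in diameter, 42 mm high. Origin: centre of its underside. Bystander.
- brush: Brush lying on the bench. Origin: underside of its middle. Bystander.
Not all that is in view belongs to the job. Several things look just like the stand: the one meant starts farthest from the robot's base.

How it is judged:
By the outcome, as a careful person would: the job done as asked, in the order asked, and still so for the second after the job is handed in, with the robot touching nothing.
It also fails if it takes over 72 s, if anything falls off the work surface, if the arm or the gripper's body presses on something with over 40 N, if the wrist force passes 120 N, or if a joint passes its speed limit or range.

## Working session

There is one attempt and no reset: what is moved stays moved. The work goes in short steps, Python scripts to look and compute and a tool call to move; the robot and the scene stay as the last step left them, time stands still between calls to the robot, and variables do not carry over. Pictures are saved under pics/ and viewed, at most 10 in all, crops included, and the job is handed in when it is done.

Besides the shell and the picture viewer there is one more tool, called after "Emit:" by a JSON object that holds its "method" and its "body". jog_arm: Moves the arm, as the interface text tells. Its arguments: {"type":"object","properties":{"plan":{"type":"array","items":{"type":"object","properties":{"linear":{"type":"array","items":{"type":"number"}},"rotation":{"type":"array","items":{"type":"number"}}}}},"gripper":{"type":"number"},"force":{"type":"number"}},"required":["plan"]}

```bash
ls; mkdir -p pics
cat > h.py <<'E'
import numpy as np, cv2
from plant import *
from scipy.spatial.transform import Rotation as R
def ray(f,uv):
    K=np.array(f["camera_matrix"],float);D=np.array(f["D"],float);T=np.array(f["extrinsics"],float)
    p=cv2.undistortPoints(np.array([[uv]],float),K,D)[0,0]
    d=T[:3,:3].T@np.array([p[0],-p[1],-1]); c=-T[:3,:3].T@T[:3,3]
    return c,d/np.linalg.norm(d)
def atz(f,uv,z):
    c,d=ray(f,uv); return c+d*(z-c[2])/d[2]
def tri(a,b):
    A=0;B=0
    for c,d in (a,b):
        P=np.eye(3)-np.outer(d,d);A=A+P;B=B+P@c
    x=np.linalg.solve(A,B); return x,[np.linalg.norm(np.cross(x-c,d)) for c,d in (a,b)]
def proj(f,X):
    K=np.array(f["camera_matrix"],float);D=np.array(f["D"],float);T=np.array(f["extrinsics"],float)
    p=T[:3,:3]@np.array(X)+T[:3,3]; p=p*[1,-1,-1]
    return cv2.projectPoints(p.reshape(1,1,3),np.zeros(3),np.zeros(3),K,D)[0].ravel()
def save(f,n): cv2.imwrite("pics/"+n,cv2.cvtColor(f["image"],cv2.COLOR_RGB2BGR))
E
python3 - <<'E'
from h import *
np.set_printoptions(precision=3,suppress=True)
F={n:grab_frame(n) for n in("scene","side")}
im=np.hstack([F["scene"]["image"],F["side"]["image"]])
for n in F: save(F[n],n+"0.png"); print(n,-np.array(F[n]["extrinsics"])[:3,:3].T@np.array(F[n]["extrinsics"])[:3,3])
for l in["safe","hole_mouth","hook_top","lid_edge","dowel","stand","stand_hole","pack","bottle","beaker","loupe","filmcan","reel","brush"]:
  for n in F:
    print(l,n,[(np.round(q["uv"],1).tolist(),round(q["p"],2)) for q in pinpoint(F[n],l)[:5]],[(np.round(q["extent"]).tolist(),round(q["p"],2)) for q in recognise(F[n],l)[:4]] if l in("dowel","stand","pack") else "")
print(observe(),grip_point_offset)
E
```

```text
pics
scene [1.47  0.196 1.099]
side [-0.127  0.761  0.967]
safe scene [([261.5, 264.8], 0.81)] 
safe side [([332.0, 233.6], 0.65)] 
hole_mouth scene [([310.4, 265.0], 0.96)] 
hole_mouth side [([292.9, 247.8], 0.86)] 
hook_top scene [([298.7, 250.7], 0.53), ([260.3, 268.4], 0.37)] 
hook_top side [([304.9, 228.5], 0.63)] 
lid_edge scene [([293.7, 255.6], 0.78)] 
lid_edge side [([313.3, 229.4], 0.55)] 
dowel scene [([418.4, 249.4], 0.59), ([418.2, 267.5], 0.33)] [([300.0, 307.0, 313.0, 330.0], 0.69), ([417.0, 215.0, 433.0, 256.0], 0.56)]
dowel side [([295.4, 248.3], 0.61), ([156.4, 335.8], 0.21)] [([245.0, 291.0, 258.0, 331.0], 0.82)]
stand scene [([435.0, 235.2], 0.93), ([275.5, 223.2], 0.82), ([388.9, 237.2], 0.66)] [([262.0, 198.0, 284.0, 220.0], 0.89), ([425.0, 211.0, 453.0, 247.0], 0.83), ([379.0, 216.0, 407.0, 244.0], 0.69), ([404.0, 239.0, 432.0, 276.0], 0.68)]
stand side [([276.7, 386.4], 0.76), ([255.2, 343.1], 0.72), ([309.8, 340.7], 0.65), ([387.3, 260.4], 0.58)] [([291.0, 309.0, 329.0, 357.0], 0.88), ([373.0, 233.0, 407.0, 271.0], 0.8), ([258.0, 352.0, 306.0, 406.0], 0.72), 
[... 794 characters left out ...]
48.5], 0.87)] 
reel side [([314.9, 297.1], 0.57), ([299.1, 252.5], 0.43)] 
brush scene [([481.9, 253.5], 0.74)] 
brush side [([251.0, 244.4], 0.66), ([220.8, 430.2], 0.56), ([252.7, 328.0], 0.21)] 
{'clock': 1.8, 'joints': array([ 1.183,  0.477,  0.022,  1.555, -0.012,  1.109, -0.083]), 'qd': array([-0.   ,  0.001,  0.001, -0.001, -0.   , -0.001,  0.002]), 'joint_torque': array([  0.   , -58.271,   1.533, -27.293,  -0.054,   0.01 ,   0.   ]), 'position': array([ 0.186, -0.649,  0.197]), 'orientation': array([ 0.99 ,  0.139,  0.   , -0.   ]), 'contact_force': array([ 0.101,  0.189, -0.57 ]), 'moment': array([ 0.028, -0.047, -0.033]), 'gripper_force': 0.0, 'opening': 1.0012349303806551} 0.0187
```

View pictures.

View pics/scene0.png

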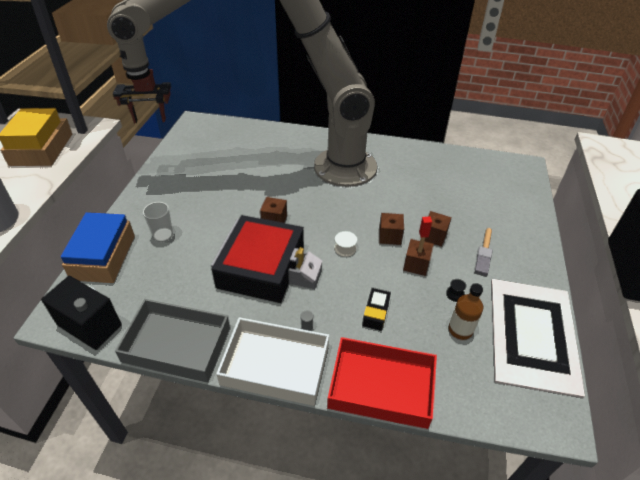

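View pics/side0.png

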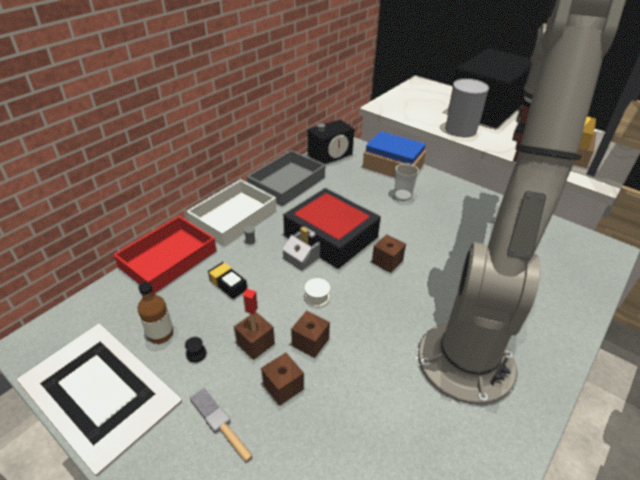

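```bash
cat > c.json <<'E'
E
python3 - <<'E'
from h import *
import pickle
np.set_printoptions(precision=3,suppress=True)
F={n:grab_frame(n) for n in("scene","side")}
pickle.dump(F,open("F0.pkl","wb"))
s,d=F["scene"],F["side"]
for l,z,a,b in [("safe",0,(261.5,264.8),(332,233.6)),("hole",.054,(310.4,265),(292.9,247.8)),("hook",.108,(298.7,250.7),(304.9,228.5)),("lidedge",.087,(293.7,255.6),(313.3,229.4)),("pack",0,(372.6,311.6),(227.6,284.7)),("bottle",0,(458.4,328),(157.3,336)),("loupe",0,(457.8,294.6),(198,357.4)),("can",0,(307.3,324.9),(251.3,241.6)),("reel",0,(342.2,248.5),(314.9,297.1)),("beaker",0,(162.7,234.9),(400.8,199)),("brush",0,(481.9,253.5),(220.8,430.2))]:
  print(l,atz(s,a,z),atz(d,b,z),tri(ray(s,a),ray(d,b)))
for uv in [(439.3,222.3),(394.1,215.8),(421.9,248.4),(269.2,202.4)]: print("sh",uv,atz(s,uv,.07),np.linalg.norm(atz(s,uv,.07)[:2]))
for uv in [(284.3,370.2),(308.8,322.6),(253.1,325.1),(389.7,246.5)]: print("sd",uv,atz(d,uv,.07),np.linalg.norm(atz(d,uv,.07)[:2]))
E
```

```text
safe [ 0.539 -0.16   0.   ] [ 0.55  -0.175  0.   ] (array([ 0.543, -0.161,  0.009]), [np.float64(0.004543036102584507), np.float64(0.0045430361025843285)])
hole [ 0.554 -0.005  0.054] [0.561 0.002 0.054] (array([ 0.559, -0.001,  0.056]), [np.float64(0.004231641702753693), np.float64(0.004231641702753587)])
hook [ 0.557 -0.039  0.108] [ 0.549 -0.039  0.108] (array([ 0.552, -0.041,  0.104]), [np.float64(0.0013576419034868966), np.float64(0.0013576419034868085)])
lidedge [ 0.559 -0.053  0.087] [ 0.544 -0.071  0.087] (array([ 0.547, -0.063,  0.082]), [np.float64(0.009918054545626031), np.float64(0.009918054545626024)])
pack [0.638 0.19  0.   ] [0.641 0.197 0.   ] (array([0.64 , 0.193, 0.001]), [np.float64(0.0032902553328456085), np.float64(0.003290255332845606)])
bottle [0.642 0.426 0.   ] [0.645 0.437 0.   ] (array([ 0.644,  0.432, -0.   ]), [np.float64(0.006046981164655099), np.float64(0.006046981164655142)])
loupe [0.524 0.422 0.   ] [0.514 0.413 0.   ] (array([ 0.518,  0.418, -0.004]), [np.float64(0.0059725362465692395), np.float64(0.005972536246569154)])
can [0.721 0.024 0.   ] [0.7
[... 341 characters left out ...]
6, -0.009]), [np.float64(0.0063655202326799495), np.float64(0.006365520232680064)])
brush [0.341 0.494 0.   ] [0.331 0.505 0.   ] (array([ 0.334,  0.5  , -0.009]), [np.float64(0.0033042297460265696), np.float64(0.0033042297460266503)])
sh (439.3, 222.3) [0.307 0.347 0.07 ] 0.46339285550352594
sh (394.1, 215.8) [0.309 0.207 0.07 ] 0.3719657311969507
sh (421.9, 248.4) [0.432 0.301 0.07 ] 0.5268228336590395
sh (269.2, 202.4) [ 0.335 -0.19   0.07 ] 0.3855591006991406
sd (284.3, 370.2) [0.293 0.337 0.07 ] 0.44694949759141067
sd (308.8, 322.6) [0.338 0.198 0.07 ] 0.3914556396560663
sd (253.1, 325.1) [0.437 0.291 0.07 ] 0.5250360540091592
sd (389.7, 246.5) [ 0.336 -0.169  0.07 ] 0.37632866730110864
```

Candidates for the stand (scene picture): (439,222), (394,216), (422,248), (269,202). The farthest from the base is (422,248), about 0.527 m out, and the dowel with its red handle at (427,227) stands in it. The safe is at (260,258), the pack at (375,308). I go over there by a raised path and check in a wrist crop.

```bash
cat >> h.py <<'E'
def plan(target,yawdeg=None,Rt=None,n=None,step=.04,rot=6.5):
    """print per-row tool-frame linear/rotation to reach target"""
    o=observe();p=np.array(o["position"]);Rc=R.from_quat(o["orientation"])
    if Rt is None: Rt=Rc
    rv=(Rc.inv()*Rt).as_rotvec(degrees=True)
    dl=Rc.inv().apply(np.array(target)-p)
    print("local d",np.round(dl,4),"rotvec",np.round(rv,2),"n>=",max(np.abs(dl).max()/step,np.abs(rv).max()/rot))
def plan2(p0,R0,p1,R1,n):
    """n equal rows: constant local rotation increment; local shift per row"""
    r=(R0.inv()*R1).as_rotvec()/n; d=(np.array(p1)-p0)
    # equal local shift l: sum R0 exp(k r) l = d
    M=sum((R0*R.from_rotvec(k*r)).as_matrix() for k in range(n))
    return np.round(np.linalg.solve(M,d),4), np.round(np.degrees(r),3)
def down(az):  # tool z down, tool x at azimuth az deg
    a=np.radians(az); x=np.array([np.cos(a),np.sin(a),0]);z=np.array([0,0,-1]);return R.from_matrix(np.c_[x,np.cross(z,x),z])
def cur():
    o=observe();return np.array(o["position"]),R.from_quat(o["orientation"])
E
python3 - <<'E'
from h import *
np.set_printoptions(precision=4,suppress=True)
w=grab_frame("wrist");T=np.array(w["extrinsics"]);p,Rc=cur()
c=-T[:3,:3].T@T[:3,3]; print("cam in tool",Rc.inv().apply(c-p),"axes(x,y,look) in tool\n",Rc.inv().as_matrix()@T[:3,:3].T*[1,1,-1])
print(w["camera_matrix"])
a=p;
for t,n in[((.45,-.3,.33),12),((.40,.25,.34),15)]:
    print(plan2(a,Rc,t,down(16-0),n)); a=np.array(t)
E
```

```text
cam in tool [ 0.0696  0.0009 -0.187 ] axes(x,y,look) in tool
 [[ 0.0004  0.9665 -0.2567]
 [ 1.     -0.0002  0.0005]
 [-0.0004  0.2567  0.9665]]
[[401.5541   0.     313.7714]
 [  0.     401.5541 242.3649]
 [  0.       0.       1.    ]]
(array([ 0.0291, -0.0219, -0.0111]), array([0.   , 0.   , 0.003]))
(array([ 0.0069, -0.0362, -0.0007]), array([0.   , 0.   , 0.002]))
```

Emit:
{"method": "jog_arm", "body": {"plan": [{"linear": [0.029, -0.022, -0.011]}, {"linear": [0.029, -0.022, -0.011]}, {"linear": [0.029, -0.022, -0.011]}, {"linear": [0.029, -0.022, -0.011]}, {"linear": [0.029, -0.022, -0.011]}, {"linear": [0.029, -0.022, -0.011]}, {"linear": [0.029, -0.022, -0.011]}, {"linear": [0.029, -0.022, -0.011]}, {"linear": [0.029, -0.022, -0.011]}, {"linear": [0.029, -0.022, -0.011]}, {"linear": [0.029, -0.022, -0.011]}, {"linear": [0.029, -0.022, -0.011]}], "gripper": 1}}

```text
invalid input at $.plan[0]: expected keys linear, rotation
```

Run:
```python
from h import *
import pickle
np.set_printoptions(precision=4,suppress=True)
w=grab_frame("wrist");o=observe();print(o)
pickle.dump(w,open("w1.pkl","wb"));save(w,"w1.png")
for l in["safe","hole_mouth","hook_top","lid_edge"]: print(l,[(np.round(q["uv"],1),q["p"]) for q in pinpoint(w,l)[:2]])
```

```text
{'clock': 2.0, 'joints': array([ 1.1829,  0.477 ,  0.0224,  1.5554, -0.0115,  1.1093, -0.0831]), 'qd': array([ 0.0004, -0.0003, -0.0022,  0.0026,  0.0001,  0.0016,  0.0006]), 'joint_torque': array([  0.    , -58.271 ,   1.5332, -27.293 ,  -0.0544,   0.0101,
         0.    ]), 'position': array([ 0.1864, -0.6488,  0.1967]), 'orientation': array([0.9902, 0.1394, 0.    , 0.    ]), 'contact_force': array([ 0.1288, -0.336 , -0.1446]), 'moment': array([-0.0028,  0.0325, -0.0181]), 'gripper_force': 0.0, 'opening': 1.0037339595445587}
safe []
hole_mouth []
hook_top []
lid_edge []
```

Emit:
{"method": "jog_arm", "body": {"plan": [{"linear": [0.029, -0.022, -0.011], "rotation": [0, 0, 0]}, {"linear": [0.029, -0.022, -0.011], "rotation": [0, 0, 0]}, {"linear": [0.029, -0.022, -0.011], "rotation": [0, 0, 0]}, {"linear": [0.029, -0.022, -0.011], "rotation": [0, 0, 0]}, {"linear": [0.029, -0.022, -0.011], "rotation": [0, 0, 0]}, {"linear": [0.029, -0.022, -0.011], "rotation": [0, 0, 0]}, {"linear": [0.029, -0.022, -0.011], "rotation": [0, 0, 0]}, {"linear": [0.029, -0.022, -0.011], "rotation": [0, 0, 0]}, {"linear": [0.029, -0.022, -0.011], "rotation": [0, 0, 0]}, {"linear": [0.029, -0.022, -0.011], "rotation": [0, 0, 0]}, {"linear": [0.029, -0.022, -0.011], "rotation": [0, 0, 0]}, {"linear": [0.029, -0.022, -0.011], "rotation": [0, 0, 0]}], "gripper": 1}}

```text
clock: 3.2
position: [0.4487, -0.2973, 0.3295]
orientation: [0.99, 0.139, 0.0, 0.0]
contact_force: [1.0, 0.0, 0.7]
opening: 0.999
gripper_force: 0.0
```

Run:
```python
from h import *
import pickle
np.set_printoptions(precision=4,suppress=True)
w=grab_frame("wrist");o=observe();print(o["clock"],o["joints"],o["position"],o["orientation"])
pickle.dump(w,open("w1.pkl","wb"));save(w,"w1.png")
for l,z in[("safe",0),("hole_mouth",.054),("hook_top",.108),("lid_edge",.087)]: print(l,[(np.round(q["uv"],1),q["p"],atz(w,q["uv"],z)) for q in pinpoint(w,l)[:2]])
print(observe()["clock"])
```

```text
3.25 [ 0.6385  0.159  -0.2105  1.6884  0.0302  1.2927 -0.8583] [ 0.455 -0.29   0.332] [ 0.9895  0.1445  0.0032 -0.0003]
safe [(array([229.6,  84.7]), 0.83, array([ 0.5458, -0.1648,  0.    ]))]
hole_mouth [(array([76., 31.]), 0.72, array([ 0.551 , -0.0073,  0.054 ]))]
hook_top [(array([83.2, 21.9]), 0.88, array([ 0.5564, -0.0444,  0.108 ]))]
lid_edge [(array([113.1,  39. ]), 0.91, array([ 0.551 , -0.0634,  0.087 ]))]
3.45
```

Run:
```python
from h import *
p,Rc=cur(); print(plan2(p,Rc,(.435,.27,.33),down(90),16))
```

```text
(array([ 0.029 , -0.0248, -0.0001]), array([-0.000e+00,  3.000e-03, -4.625e+00]))
```

Emit:
{"method": "jog_arm", "body": {"plan": [{"linear": [0.029, -0.0248, 0], "rotation": [0, 0, -4.63]}, {"linear": [0.029, -0.0248, 0], "rotation": [0, 0, -4.63]}, {"linear": [0.029, -0.0248, 0], "rotation": [0, 0, -4.63]}, {"linear": [0.029, -0.0248, 0], "rotation": [0, 0, -4.63]}, {"linear": [0.029, -0.0248, 0], "rotation": [0, 0, -4.63]}, {"linear": [0.029, -0.0248, 0], "rotation": [0, 0, -4.63]}, {"linear": [0.029, -0.0248, 0], "rotation": [0, 0, -4.63]}, {"linear": [0.029, -0.0248, 0], "rotation": [0, 0, -4.63]}, {"linear": [0.029, -0.0248, 0], "rotation": [0, 0, -4.63]}, {"linear": [0.029, -0.0248, 0], "rotation": [0, 0, -4.63]}, {"linear": [0.029, -0.0248, 0], "rotation": [0, 0, -4.63]}, {"linear": [0.029, -0.0248, 0], "rotation": [0, 0, -4.63]}, {"linear": [0.029, -0.0248, 0], "rotation": [0, 0, -4.63]}, {"linear": [0.029, -0.0248, 0], "rotation": [0, 0, -4.63]}, {"linear": [0.029, -0.0248, 0], "rotation": [0, 0, -4.63]}, {"linear": [0.029, -0.0248, 0], "rotation": [0, 0, -4.63]}]}}

```text
clock: 4.78
position: [0.4354, 0.2694, 0.328]
orientation: [0.706, 0.708, -0.0, 0.0]
contact_force: [-0.1, 0.4, -0.2]
opening: 1.003
gripper_force: 0.0
```

Run:
```python
from h import *
import pickle
np.set_printoptions(precision=4,suppress=True)
w=grab_frame("wrist");o=observe();print(o["clock"],o["joints"],o["position"],o["orientation"])
pickle.dump(w,open("w2.pkl","wb"));save(w,"w2.png")
for l,z in[("stand_hole",.07),("dowel",.01),("stand",0),("pack",0)]: print(l,[(np.round(q["uv"],1),q["p"],atz(w,q["uv"],z)) for q in pinpoint(w,l)[:4]])
```

```text
4.8333 [-0.0162  0.1696 -0.7612  1.7218  0.1178  1.2978 -0.7842] [0.4293 0.2767 0.3287] [ 0.7008  0.7134  0.0003 -0.0016]
stand_hole [(array([312.3, 182.9]), 0.97, array([0.4335, 0.2877, 0.07  ])), (array([228.6, 257.2]), 0.9, array([0.3366, 0.2017, 0.07  ])), (array([300.7, 334.4]), 0.33, array([0.4196, 0.1033, 0.07  ]))]
dowel [(array([316.4, 177.4]), 0.86, array([0.4384, 0.2878, 0.01  ])), (array([400.9, 401.4]), 0.53, array([ 0.5634, -0.0366,  0.01  ]))]
stand [(array([319. , 173.8]), 0.67, array([0.4417, 0.2913, 0.    ])), (array([206.1, 134.9]), 0.6, array([0.3011, 0.339 , 0.    ])), (array([257. , 471.6]), 0.55, array([ 0.3465, -0.1741,  0.    ]))]
pack [(array([468.7, 247. ]), 0.59, array([0.6422, 0.1953, 0.    ]))]
```

View pics/w2.png

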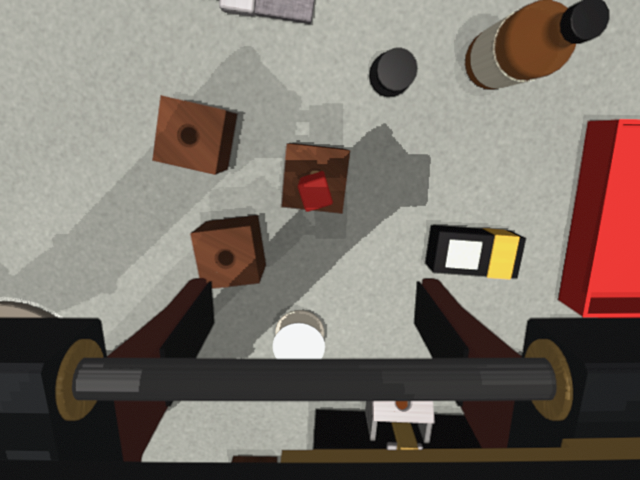

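Run:
```python
from h import *
import pickle
np.set_printoptions(precision=4,suppress=True)
w=pickle.load(open("w2.pkl","rb"));im=w["image"].astype(int)
c=im[150:230,270:360];r=(c[...,0]>70)&(c[...,0]>2.4*c[...,1])&(c[...,0]>2.4*c[...,2])
print(np.histogram(c[...,0][r],bins=8))
for th in (70,140):
  m=(r&(c[...,0]>th)).astype(np.uint8);ys,xs=np.nonzero(m);pts=np.c_[xs+270,ys+150].astype(np.float32)
  b=cv2.boxPoints(cv2.minAreaRect(pts));P=np.array([atz(w,q,.19) for q in b]);print(th,len(xs),b,P,P.mean(0),np.linalg.norm(P[1]-P[0]),np.linalg.norm(P[2]-P[1]),np.degrees(np.arctan2(*(P[1]-P[0])[1::-1])))
cv2.imwrite("pics/w2c.png",cv2.resize(c.astype(np.uint8)[...,::-1],None,fx=6,fy=6,interpolation=cv2.INTER_CUBIC))
```

```text
(array([ 25, 150,  55,  53, 536,  51,  33, 111]), array([ 71. ,  83.5,  96. , 108.5, 121. , 133.5, 146. , 158.5, 171. ]))
70 1014 [[294.5597 178.5321]
 [323.1835 169.945 ]
 [333.3394 203.7982]
 [304.7156 212.3853]] [[0.4197 0.3049 0.19  ]
 [0.4427 0.3118 0.19  ]
 [0.4512 0.2845 0.19  ]
 [0.4278 0.2773 0.19  ]] [0.4353 0.2946 0.19  ] 0.02396462344878926 0.028610108168830424 16.69377947891927
140 153 [[303.418  179.5984]
 [325.418  177.5984]
 [328.1229 207.3525]
 [306.1229 209.3525]] [[0.4268 0.3041 0.19  ]
 [0.4445 0.3057 0.19  ]
 [0.447  0.2815 0.19  ]
 [0.429  0.2798 0.19  ]] [0.4368 0.2928 0.19  ] 0.017758472406661785 0.024308371197590915 5.314153756661681
```

View pics/w2c.png

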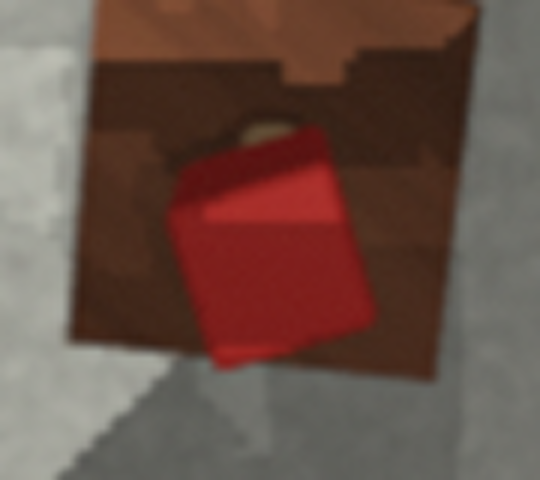

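Run:
```python
from h import *
import pickle
w=pickle.load(open("w2.pkl","rb"))
c=np.mean([atz(w,q,.19) for q in [(298.3,184.5),(325,176.7),(332.5,203.7),(306.7,211.7)]],0);print(c)
p,Rc=cur(); print(observe()["clock"],p);t=(c[0],c[1],.22);print(plan2(p,Rc,t,down(106.7),5))
```

```text
[0.4367047  0.29223957 0.19      ]
5.0333 [0.4363532  0.26779311 0.3281405 ]
(array([0.0049, 0.0006, 0.0216]), array([-0.005,  0.015, -3.361]))
```

Emit:
{"method": "jog_arm", "body": {"plan": [{"linear": [0.0049, 0.0006, 0.0216], "rotation": [0, 0, -3.36]}, {"linear": [0.0049, 0.0006, 0.0216], "rotation": [0, 0, -3.36]}, {"linear": [0.0049, 0.0006, 0.0216], "rotation": [0, 0, -3.36]}, {"linear": [0.0049, 0.0006, 0.0216], "rotation": [0, 0, -3.36]}, {"linear": [0.0049, 0.0006, 0.0216], "rotation": [0, 0, -3.36]}, {"linear": [0, 0, 0.016], "rotation": [0, 0, 0]}, {"linear": [0, 0, 0.016], "rotation": [0, 0, 0]}, {"linear": [0, 0, 0.016], "rotation": [0, 0, 0]}, {"linear": [0, 0, 0.016], "rotation": [0, 0, 0]}, {"linear": [0, 0, 0.016], "rotation": [0, 0, 0]}, {"linear": [0, 0, 0], "rotation": [0, 0, 0]}]}}

```text
clock: 5.95
position: [0.4355, 0.2903, 0.1373]
orientation: [0.598, 0.802, -0.003, -0.0]
contact_force: [-0.8, -0.2, -0.8]
opening: 1.0
gripper_force: 0.0
```

Emit:
{"method": "jog_arm", "body": {"plan": [{"linear": [0, 0, 0], "rotation": [0, 0, 0]}, {"linear": [0, 0, 0], "rotation": [0, 0, 0]}, {"linear": [0, 0, 0], "rotation": [0, 0, 0]}, {"linear": [0, 0, 0], "rotation": [0, 0, 0]}, {"linear": [0, 0, 0], "rotation": [0, 0, 0]}, {"linear": [0, 0, 0], "rotation": [0, 0, 0]}], "gripper": -1, "force": 30}}

```text
clock: 6.45
position: [0.4355, 0.2947, 0.1412]
orientation: [0.595, 0.803, 0.0, 0.0]
contact_force: [-0.4, -1.2, 0.3]
opening: 0.585
gripper_force: 0.0
```

Emit:
{"method": "jog_arm", "body": {"plan": [{"linear": [0, 0, 0], "rotation": [0, 0, 0]}, {"linear": [0, 0, 0], "rotation": [0, 0, 0]}, {"linear": [0, 0, 0], "rotation": [0, 0, 0]}, {"linear": [0, 0, 0], "rotation": [0, 0, 0]}, {"linear": [0, 0, 0], "rotation": [0, 0, 0]}, {"linear": [0, 0, 0], "rotation": [0, 0, 0]}], "force": 40}}

```text
clock: 6.95
position: [0.4352, 0.2946, 0.1407]
orientation: [0.595, 0.803, 0.0, -0.0]
contact_force: [0.4, -0.0, 0.2]
opening: 0.272
gripper_force: 40.0
```

```bash
cat >> h.py <<'E'
def tool(az,tilt):
    """tool x az (safe own -x azimuth), z tilted towards -az dir by tilt deg"""
    return down(az)*R.from_euler('y',-tilt,degrees=True)
E
python3 - <<'E'
from h import *
np.set_printoptions(precision=4,suppress=True)
T=tool(86.5,35);a=T.as_matrix()[:,2];print(T.as_matrix())
m=np.array([.556,-.003,.054]);t=m-.045*a-.131*a;print(t)
p,Rc=cur();q=p+[0,0,.15];print(plan2(q,Rc,t,T,12)); 
n=12;l,r=plan2(q,Rc,t,T,n);x=q.copy();Q=Rc
for k in range(n):
  x=x+Q.apply(l);Q=Q*R.from_rotvec(r,degrees=True);print(x,x+.131*Q.as_matrix()[:,2])
E
```

```text
[[ 0.05    0.9981 -0.035 ]
 [ 0.8176 -0.061  -0.5725]
 [-0.5736  0.     -0.8192]]
[0.5622 0.0978 0.1982]
(array([-0.0152,  0.0086,  0.0124]), array([ 0.52 , -2.886,  1.648]))
[0.4479 0.2826 0.2783] [0.4486 0.2759 0.1475]
[0.4602 0.2696 0.2666] [0.4614 0.2563 0.1363]
[0.4723 0.2557 0.2557] [0.4738 0.2357 0.1262]
[0.484  0.2408 0.2455] [0.4855 0.2143 0.1173]
[0.4953 0.2252 0.2362] [0.4968 0.1921 0.1095]
[0.5062 0.2088 0.2278] [0.5074 0.1693 0.103 ]
[0.5166 0.1917 0.2204] [0.5173 0.1458 0.0976]
[0.5267 0.1739 0.2138] [0.5267 0.1219 0.0936]
[0.5362 0.1555 0.2083] [0.5353 0.0975 0.0908]
[0.5452 0.1367 0.2037] [0.5433 0.0727 0.0894]
[0.5537 0.1173 0.2002] [0.5505 0.0477 0.0892]
[0.5616 0.0976 0.1977] [0.557  0.0226 0.0904]
```

Emit:
{"method": "jog_arm", "body": {"plan": [{"linear": [0, 0, -0.02], "rotation": [0, 0, 0]}, {"linear": [0, 0, -0.03], "rotation": [0, 0, 0]}, {"linear": [0, 0, -0.03], "rotation": [0, 0, 0]}, {"linear": [0, 0, -0.03], "rotation": [0, 0, 0]}, {"linear": [0, 0, -0.03], "rotation": [0, 0, 0]}, {"linear": [0, 0, -0.01], "rotation": [0, 0, 0]}]}}

```text
clock: 7.45
position: [0.4364, 0.2961, 0.2949]
orientation: [0.595, 0.803, 0.003, 0.001]
contact_force: [0.0, 0.2, -0.9]
opening: 0.269
gripper_force: 40.0
```

Emit:
{"method": "jog_arm", "body": {"plan": [{"linear": [-0.0152, 0.0086, 0.0124], "rotation": [0.52, -2.886, 1.648]}, {"linear": [-0.0152, 0.0086, 0.0124], "rotation": [0.52, -2.886, 1.648]}, {"linear": [-0.0152, 0.0086, 0.0124], "rotation": [0.52, -2.886, 1.648]}, {"linear": [-0.0152, 0.0086, 0.0124], "rotation": [0.52, -2.886, 1.648]}, {"linear": [-0.0152, 0.0086, 0.0124], "rotation": [0.52, -2.886, 1.648]}, {"linear": [-0.0152, 0.0086, 0.0124], "rotation": [0.52, -2.886, 1.648]}, {"linear": [-0.0152, 0.0086, 0.0124], "rotation": [0.52, -2.886, 1.648]}, {"linear": [-0.0152, 0.0086, 0.0124], "rotation": [0.52, -2.886, 1.648]}, {"linear": [-0.0152, 0.0086, 0.0124], "rotation": [0.52, -2.886, 1.648]}, {"linear": [-0.0152, 0.0086, 0.0124], "rotation": [0.52, -2.886, 1.648]}, {"linear": [-0.0152, 0.0086, 0.0124], "rotation": [0.52, -2.886, 1.648]}, {"linear": [-0.0152, 0.0086, 0.0124], "rotation": [0.52, -2.886, 1.648]}, {"linear": [0, 0, 0], "rotation": [0, 0, 0]}, {"linear": [0, 0, 0], "rotation": [0, 0, 0]}]}}

```text
clock: 8.62
position: [0.5611, 0.0974, 0.1961]
orientation: [0.694, 0.654, -0.22, 0.205]
contact_force: [-0.4, 1.2, -0.5]
opening: 0.271
gripper_force: 40.0
```

Run:
```python
from h import *
import pickle
np.set_printoptions(precision=4,suppress=True)
o=observe();print(o["clock"],o["joints"],o["position"],R.from_quat(o["orientation"]).as_matrix())
F={n:grab_frame(n) for n in("wrist","scene","side")}
pickle.dump((o,F),open("F3.pkl","wb"));P={}
for l,z in[("hole_mouth",.054),("dowel",.09),("hook_top",.108),("lid_edge",.087)]:
  for n in F:
    q=pinpoint(F[n],l)[:2]; P[l,n]=q
    print(l,n,[(np.round(k["uv"],1),round(k["p"],2),atz(F[n],k["uv"],z)) for k in q])
for l in("hole_mouth","dowel"):
    rr=[ray(F[n],P[l,n][0]["uv"]) for n in F if P[l,n]]
    if len(rr)>1: print(l,tri(rr[0],rr[1]), tri(rr[0],rr[-1]))
im=F["wrist"]["image"][:,:,::-1]; b=F["side"]["image"][190:310,220:380,::-1]; c=F["scene"]["image"][190:310,240:400,::-1]
cv2.imwrite("pics/f3.png",np.vstack([cv2.resize(im,(640,480))[:300],np.hstack([cv2.resize(b,(320,240)),cv2.resize(c,(320,240))])]))
```

```text
8.6167 [-0.2246  0.5501 -0.5029  1.6528  0.6708  1.5184 -1.0006] [0.5611 0.0974 0.1961] [[ 0.0486  0.9981 -0.0371]
 [ 0.8178 -0.0611 -0.5723]
 [-0.5735 -0.0025 -0.8192]]
hole_mouth wrist [(array([314. , 217.2]), 0.71, array([ 0.5548, -0.0051,  0.054 ]))]
hole_mouth scene [(array([310. , 263.7]), 0.55, array([ 0.5498, -0.0076,  0.054 ])), (array([307.4, 266.3]), 0.47, array([ 0.5612, -0.0126,  0.054 ]))]
hole_mouth side [(array([295.9, 246.6]), 0.89, array([ 0.5576, -0.0074,  0.054 ]))]
dowel wrist [(array([313. , 229.9]), 0.57, array([0.5554, 0.0176, 0.09  ]))]
dowel scene [(array([321.7, 256.2]), 0.61, array([0.5464, 0.0252, 0.09  ]))]
dowel side [(array([286. , 242.1]), 0.71, array([0.5652, 0.0263, 0.09  ]))]
hook_top wrist []
hook_top scene [(array([461.5, 329.9]), 0.68, array([0.727, 0.411, 0.108])), (array([301.9, 251.5]), 0.58, array([ 0.5578, -0.0291,  0.108 ]))]
hook_top side [(array([307.5, 225.3]), 0.68, array([ 0.5526, -0.0549,  0.108 ]))]
lid_edge wrist []
lid_edge scene [(array([295. , 252.6]), 0.72, array([ 0.547, -0.052,  0.087]))]
lid_edge side [(array([312.9, 228.4]), 0.91, array([ 0.5475, -0.0739,  0.087 ]))]
hole_mouth (array([ 0.5536, -0.0058,  0.0557]), [np.float64(0.0021018108027417754), np.float64(0.002101810802741682)]) (array([ 0.5551, -0.0041,  0.0564]), [np.float64(0.0010320871108229757), np.float64(0.0010320871108230373)])
dowel (array([0.5557, 0.0272, 0.0994]), [np.float64(0.0006203177446310401), np.float64(0.0006203177446310441)]) (array([0.5561, 0.0352, 0.1034]), [np.float64(0.0018652936992706347), np.float64(0.0018652936992706133)])
```

View pics/f3.png

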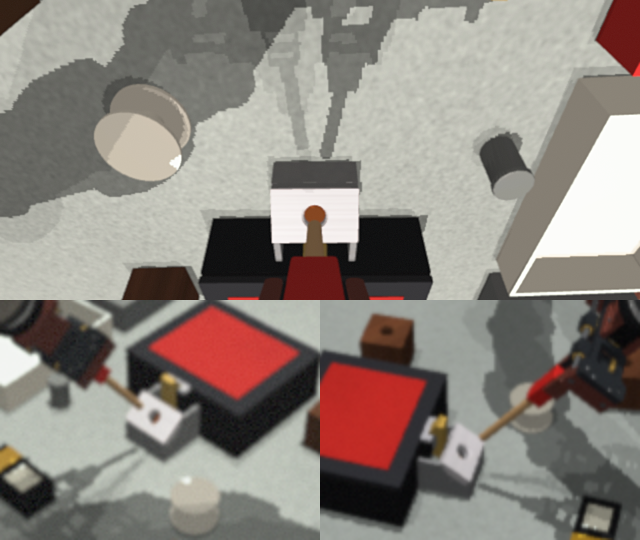

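Run:
```python
from h import *
import pickle
np.set_printoptions(precision=4,suppress=True)
o,F=pickle.load(open("F3.pkl","rb"));w=F["wrist"]
p=np.array(o["position"]);M=R.from_quat(o["orientation"]).as_matrix();a=M[:,2]
for d in(.10,.115,.131): print("axis pt",d,p+d*a,[proj(F[n],p+d*a) for n in("wrist","side","scene")])
c=w["image"][180:280,264:364,::-1]
s=F["side"]["image"][220:270,270:330,::-1]
cv2.imwrite("pics/f3c.png",np.hstack([cv2.resize(c,(500,500),interpolation=cv2.INTER_CUBIC),cv2.resize(s,(300,250),interpolation=cv2.INTER_CUBIC).copy() if 0 else cv2.copyMakeBorder(cv2.resize(s,(300,250),interpolation=cv2.INTER_CUBIC),0,250,0,0,cv2.BORDER_CONSTANT)]))
```

```text
axis pt 0.1 [0.5574 0.0402 0.1142] [array([313.6099, 233.8179]), array([284.5272, 239.2582]), array([326.3782, 253.9369])]
axis pt 0.115 [0.5568 0.0316 0.1019] [array([313.6133, 229.2154]), array([286.8371, 241.1075]), array([323.2641, 256.3177])]
axis pt 0.131 [0.5562 0.0224 0.0888] [array([313.6166, 224.759 ]), array([289.2522, 243.041 ]), array([319.9946, 258.817 ])]
```

View pics/f3c.png

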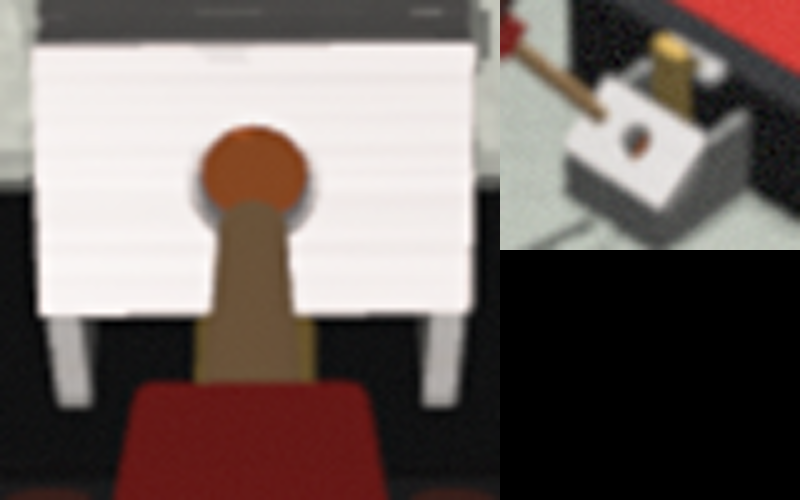

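Emit:
{"method": "jog_arm", "body": {"plan": [{"linear": [0, 0, 0.012], "rotation": [0, 0, 0]}, {"linear": [0, 0, 0.012], "rotation": [0, 0, 0]}, {"linear": [0, 0, 0.012], "rotation": [0, 0, 0]}, {"linear": [0, 0, 0.012], "rotation": [0, 0, 0]}, {"linear": [0, 0, 0.009], "rotation": [0, 0, 0]}, {"linear": [0, 0, 0], "rotation": [0, 0, 0]}], "force": 60}}

```text
clock: 9.87
position: [0.5585, 0.0622, 0.149]
orientation: [0.695, 0.653, -0.221, 0.206]
contact_force: [0.3, -0.5, 0.4]
opening: 0.27
gripper_force: 60.0
```

Run:
```python
from h import *
np.set_printoptions(precision=4,suppress=True)
o=observe();print(o["clock"],o["position"],o["contact_force"]);w=grab_frame("wrist")
c=w["image"][160:300,244:384,::-1]
cv2.imwrite("pics/f4.png",cv2.resize(c,(560,560),interpolation=cv2.INTER_CUBIC))
```

```text
9.8667 [0.5585 0.0622 0.149 ] [ 0.2835 -0.452   0.4402]
```

View pics/f4.png

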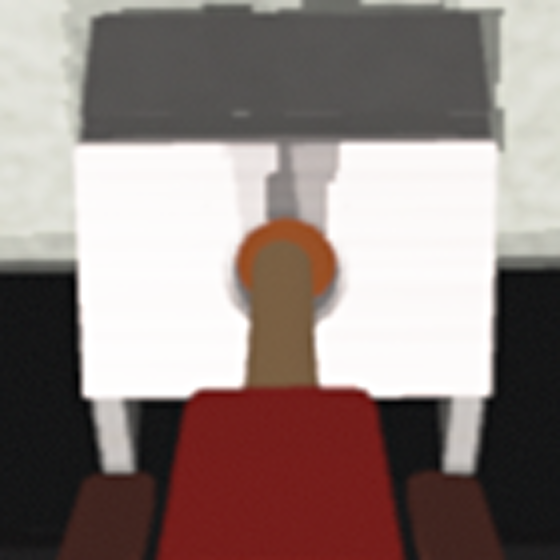

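Emit:
{"method": "jog_arm", "body": {"plan": [{"linear": [0, 0, 0.005], "rotation": [0, 0, 0]}, {"linear": [0, 0, 0.005], "rotation": [0, 0, 0]}, {"linear": [0, 0, 0.003], "rotation": [0, 0, 0]}, {"linear": [0, 0, 0.002], "rotation": [0, 0, 0]}, {"linear": [0, 0, 0.002], "rotation": [0, 0, 0]}, {"linear": [0, 0, 0.002], "rotation": [0, 0, 0]}, {"linear": [0, 0, 0], "rotation": [0, 0, 0]}]}}

```text
clock: 10.5
position: [0.5592, 0.0555, 0.1366]
orientation: [0.695, 0.654, -0.218, 0.206]
contact_force: [-1.8, 4.3, 6.3]
opening: 0.268
gripper_force: 60.0
```

Emit:
{"method": "jog_arm", "body": {"plan": [{"linear": [0, 0, 0.002], "rotation": [0, 0, 0]}, {"linear": [0, 0, 0.002], "rotation": [0, 0, 0]}, {"linear": [0, 0, 0.001], "rotation": [0, 0, 0]}, {"linear": [0, 0, 0], "rotation": [0, 0, 0]}]}}

```text
clock: 10.83
position: [0.5591, 0.0526, 0.1325]
orientation: [0.695, 0.654, -0.218, 0.206]
contact_force: [-1.8, 5.3, 8.1]
opening: 0.27
gripper_force: 60.0
```

Run:
```python
from h import *
np.set_printoptions(precision=4,suppress=True)
F=[grab_frame(n) for n in("side","scene")]
for f in F: print([(np.round(k["uv"],1),k["p"]) for k in pinpoint(f,"lid_edge")[:2]])
print(observe()["contact_force"],observe()["position"],observe()["clock"])
print([proj(f,x) for f in F for x in((.548,-.218,.27),(.548,-.063,.087))])
```

```text
[(array([316.1, 207.6]), 0.78), (array([327.4, 235.7]), 0.26)]
[(array([281.9, 228.9]), 0.96)]
[-2.0349  3.8542  7.64  ] [0.5591 0.0528 0.1327] 11.0333
[array([344.6426, 155.5323]), array([310.4341, 230.1188]), array([232.4502, 194.7857]), array([291.1572, 252.2116])]
```

Emit:
{"method": "jog_arm", "body": {"plan": [{"linear": [0, 0, -0.015], "rotation": [0, 0, 0]}, {"linear": [0, 0, -0.015], "rotation": [0, 0, 0]}, {"linear": [0, 0, -0.02], "rotation": [0, 0, 0]}, {"linear": [0, 0, -0.02], "rotation": [0, 0, 0]}, {"linear": [0, 0, -0.02], "rotation": [0, 0, 0]}, {"linear": [0, 0, 0], "rotation": [0, 0, 0]}]}}

```text
clock: 11.53
position: [0.5632, 0.1068, 0.2082]
orientation: [0.695, 0.655, -0.216, 0.206]
contact_force: [0.5, 0.8, -0.5]
opening: 0.271
gripper_force: 60.0
```

Run:
```python
from h import *
np.set_printoptions(precision=4,suppress=True)
F=[grab_frame(n) for n in("side","scene")]
u=[pinpoint(f,"lid_edge")[0] for f in F];print([(k["uv"],k["p"]) for k in u],tri(*[ray(f,k["uv"]) for f,k in zip(F,u)]))
print(observe()["contact_force"],observe()["position"],observe()["clock"])
p,Rc=cur();n=12;q=np.array([.4355,.2946,.297]);l,r=plan2(p,Rc,q,down(106.9),n);print(l,r);x=p.copy();Q=Rc
for k in range(n):
  x=x+Q.apply(l);Q=Q*R.from_rotvec(r,degrees=True);print(x,x+.131*Q.as_matrix()[:,2])
```

```text
[([349.8, 152.9], 0.69), ([232.1, 192.1], 0.56)] (array([ 0.5386, -0.2247,  0.2752]), [np.float64(0.004682721711069933), np.float64(0.004682721711070033)])
[ 0.2274 -0.059  -0.805 ] [0.5615 0.1014 0.2042] 11.7333
[ 0.014  -0.0092 -0.0129] [-0.527  2.892 -1.649]
[0.5535 0.1208 0.2067] [0.5501 0.0511 0.0958]
[0.545  0.1399 0.2102] [0.5429 0.0758 0.096 ]
[0.5359 0.1584 0.2148] [0.5349 0.1002 0.0974]
[0.5263 0.1764 0.2203] [0.5262 0.1243 0.1002]
[0.5163 0.1939 0.2268] [0.5169 0.1479 0.1042]
[0.5058 0.2107 0.2343] [0.5069 0.171  0.1094]
[0.4949 0.2267 0.2426] [0.4963 0.1936 0.1159]
[0.4836 0.2421 0.2518] [0.4851 0.2154 0.1235]
[0.4719 0.2565 0.2618] [0.4733 0.2365 0.1324]
[0.4599 0.2702 0.2726] [0.461  0.2568 0.1423]
[0.4475 0.2829 0.2842] [0.4482 0.2762 0.1534]
[0.4349 0.2946 0.2965] [0.4349 0.2946 0.1655]
```

Emit:
{"method": "jog_arm", "body": {"plan": [{"linear": [0.014, -0.0092, -0.0129], "rotation": [-0.527, 2.892, -1.649]}, {"linear": [0.014, -0.0092, -0.0129], "rotation": [-0.527, 2.892, -1.649]}, {"linear": [0.014, -0.0092, -0.0129], "rotation": [-0.527, 2.892, -1.649]}, {"linear": [0.014, -0.0092, -0.0129], "rotation": [-0.527, 2.892, -1.649]}, {"linear": [0.014, -0.0092, -0.0129], "rotation": [-0.527, 2.892, -1.649]}, {"linear": [0.014, -0.0092, -0.0129], "rotation": [-0.527, 2.892, -1.649]}, {"linear": [0.014, -0.0092, -0.0129], "rotation": [-0.527, 2.892, -1.649]}, {"linear": [0.014, -0.0092, -0.0129], "rotation": [-0.527, 2.892, -1.649]}, {"linear": [0.014, -0.0092, -0.0129], "rotation": [-0.527, 2.892, -1.649]}, {"linear": [0.014, -0.0092, -0.0129], "rotation": [-0.527, 2.892, -1.649]}, {"linear": [0.014, -0.0092, -0.0129], "rotation": [-0.527, 2.892, -1.649]}, {"linear": [0.014, -0.0092, -0.0129], "rotation": [-0.527, 2.892, -1.649]}, {"linear": [0, 0, 0], "rotation": [0, 0, 0]}, {"linear": [0, 0, 0], "rotation": [0, 0, 0]}]}}

```text
clock: 12.9
position: [0.4355, 0.2939, 0.297]
orientation: [0.596, 0.803, 0.0, 0.001]
contact_force: [0.6, -0.9, -0.5]
opening: 0.266
gripper_force: 60.0
```

Run:
```python
from h import *
np.set_printoptions(precision=4,suppress=True)
w=grab_frame("wrist");o=observe();p,Rc=cur();print(o["clock"],p,plan2(p,Rc,(.4353,.2946,.2),down(106.9),1))
for l,z in[("stand_hole",.07),("dowel",p[2]-.131)]: print(l,[(np.round(q["uv"],1),q["p"],atz(w,q["uv"],z)) for q in pinpoint(w,l)[:3]])
print("axis",p+.131*Rc.as_matrix()[:,2],proj(w,p+.131*Rc.as_matrix()[:,2]))
c=w["image"][120:320,214:414,::-1]
cv2.imwrite("pics/f5.png",cv2.resize(c,(600,600),interpolation=cv2.INTER_CUBIC))
```

```text
12.95 [0.4357 0.2937 0.2963] (array([ 0.0012, -0.0001,  0.0963]), array([ 0.013,  0.104, -0.108]))
stand_hole [(array([198.3, 123.9]), 0.95, array([0.3027, 0.3376, 0.07  ])), (array([313.8, 206.5]), 0.94, array([0.4364, 0.2913, 0.07  ])), (array([199.7, 259.5]), 0.65, array([0.3351, 0.2002, 0.07  ]))]
dowel [(array([311.6, 226.6]), 0.94, array([0.4345, 0.2908, 0.1653]))]
axis [0.4358 0.2934 0.1653] [314.052 224.025]
```

View pics/f5.png

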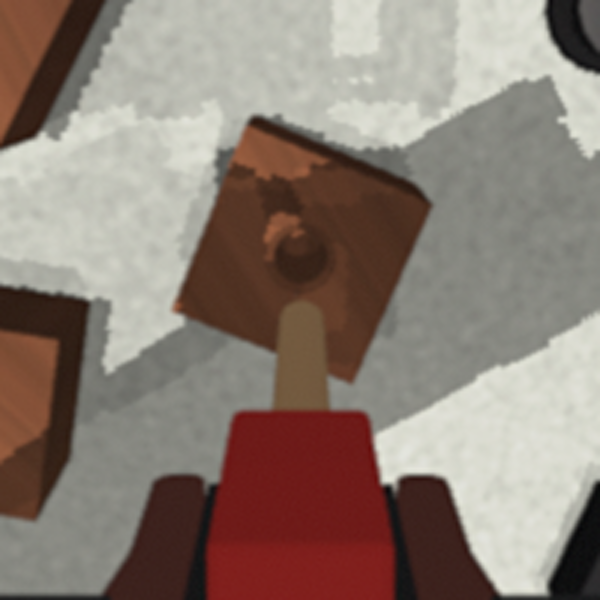

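Emit:
{"method": "jog_arm", "body": {"plan": [{"linear": [0.002, 0, 0.02], "rotation": [0, 0, 0]}, {"linear": [0, 0, 0.025], "rotation": [0, 0, 0]}, {"linear": [0, 0, 0.025], "rotation": [0, 0, 0]}, {"linear": [0, 0, 0.015], "rotation": [0, 0, 0]}, {"linear": [0, 0, 0.015], "rotation": [0, 0, 0]}, {"linear": [0, 0, 0.015], "rotation": [0, 0, 0]}, {"linear": [0, 0, 0], "rotation": [0, 0, 0]}]}}

```text
clock: 13.63
position: [0.4332, 0.2956, 0.1785]
orientation: [0.595, 0.803, -0.002, -0.001]
contact_force: [-0.4, -0.8, -0.3]
opening: 0.266
gripper_force: 60.0
```

Emit:
{"method": "jog_arm", "body": {"plan": [{"linear": [0, 0, 0.012], "rotation": [0, 0, 0]}, {"linear": [0, 0, 0.012], "rotation": [0, 0, 0]}, {"linear": [0, 0, 0.008], "rotation": [0, 0, 0]}, {"linear": [0, 0, 0.005], "rotation": [0, 0, 0]}, {"linear": [0, 0, 0], "rotation": [0, 0, 0]}, {"linear": [0, 0, 0], "rotation": [0, 0, 0]}]}}

```text
clock: 14.13
position: [0.4347, 0.2978, 0.1454]
orientation: [0.595, 0.804, 0.001, -0.0]
contact_force: [-0.1, 0.6, -0.0]
opening: 0.271
gripper_force: 60.0
```

Emit:
{"method": "jog_arm", "body": {"plan": [{"linear": [0, 0, 0.002], "rotation": [0, 0, 0]}, {"linear": [0, 0, 0.002], "rotation": [0, 0, 0]}, {"linear": [0, 0, 0], "rotation": [0, 0, 0]}]}}

```text
clock: 14.38
position: [0.4348, 0.2977, 0.1414]
orientation: [0.595, 0.804, 0.001, 0.0]
contact_force: [-0.1, 0.2, -1.1]
opening: 0.267
gripper_force: 60.0
```

Emit:
{"method": "jog_arm", "body": {"plan": [{"linear": [0, 0, 0], "rotation": [0, 0, 0]}, {"linear": [0, 0, 0], "rotation": [0, 0, 0]}, {"linear": [0, 0, 0], "rotation": [0, 0, 0]}, {"linear": [0, 0, 0], "rotation": [0, 0, 0]}, {"linear": [0, 0, 0], "rotation": [0, 0, 0]}], "gripper": 1}}

```text
clock: 14.8
position: [0.4348, 0.2977, 0.1415]
orientation: [0.595, 0.804, 0.001, 0.0]
contact_force: [-0.3, -0.1, -0.4]
opening: 0.608
gripper_force: 0.0
```

Emit:
{"method": "jog_arm", "body": {"plan": [{"linear": [0, 0, -0.015], "rotation": [0, 0, 0]}, {"linear": [0, 0, -0.03], "rotation": [0, 0, 0]}, {"linear": [0, 0, -0.035], "rotation": [0, 0, 0]}, {"linear": [0, 0, -0.035], "rotation": [0, 0, 0]}, {"linear": [0, 0, -0.035], "rotation": [0, 0, 0]}]}}

```text
clock: 15.22
position: [0.4341, 0.2974, 0.2931]
orientation: [0.595, 0.804, 0.001, -0.0]
contact_force: [1.3, 1.1, -0.3]
opening: 0.979
gripper_force: 0.0
```

Run:
```python
from h import *
import pickle
np.set_printoptions(precision=4,suppress=True)
F={n:grab_frame(n) for n in("wrist","side")};o=observe();print(o["clock"],o["position"],o["opening"],o["joints"])
pickle.dump(F,open("F6.pkl","wb"))
w=F["wrist"]
print([(np.round(q["uv"],1),q["p"],atz(w,q["uv"],.01)) for q in pinpoint(w,"dowel")[:2]],[(q["extent"],q["p"]) for q in recognise(w,"dowel")[:2]],[(q["extent"],q["p"]) for q in recognise(F["side"],"dowel")[:2]])
k=pinpoint(w,"pack");m=masks_of(w,"pack");print([(q["uv"],atz(w,q["uv"],0)) for q in k],[(q["extent"],q["p"]) for q in m])
cv2.imwrite("pics/w6.png",cv2.cvtColor(w["image"],cv2.COLOR_RGB2BGR))
```

```text
15.3167 [0.4366 0.3001 0.2973] 0.9975967186339014 [-0.026   0.2325 -0.8134  1.7377  0.1807  1.2362 -0.5881]
[(array([313.1, 201.1]), 0.62, array([0.4349, 0.2921, 0.01  ]))] [([298.2, 202.5, 331.2, 251.3], 0.91)] [([280.7, 144.6, 382.5, 268.9], 0.74), ([241.8, 291.2, 256.0, 332.0], 0.72)]
[] [([396.7, 286.7, 497.8, 339.1], 0.86)]
```

View pics/w6.png

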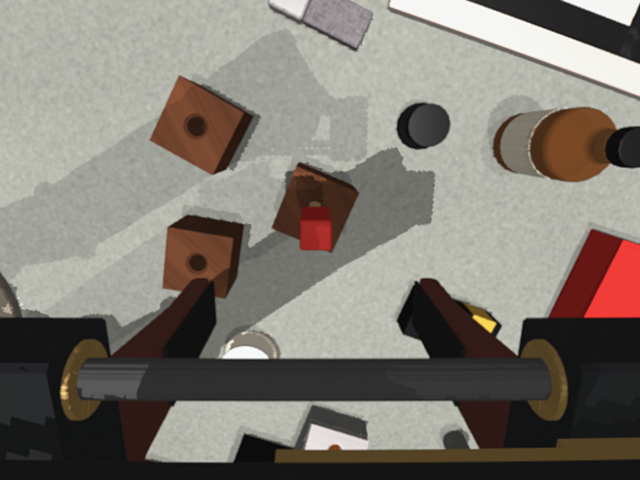

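Run:
```python
from h import *
p,Rc=cur();l,r=plan2(p,Rc,(.638,.194,.25),down(176),12);print(l,r)
x=p.copy();Q=Rc
for k in range(12):
  x=x+Q.apply(l);Q=Q*R.from_rotvec(r,degrees=True);print(x)
```

```text
[-0.0196  0.0051  0.0033] [-3.000e-03 -3.000e-03 -5.754e+00]
[0.44451896 0.27948599 0.28663022]
[0.4567849  0.26337211 0.28332121]
[0.47060477 0.24856937 0.2800121 ]
[0.48583927 0.23522695 0.27670306]
[0.50233489 0.22347934 0.27339425]
[0.51992536 0.21344492 0.27008584]
[0.53843343 0.20522483 0.266778  ]
[0.55767255 0.19890193 0.26347087]
[0.57744884 0.19453996 0.2601646 ]
[0.597563   0.19218288 0.25685934]
[0.61781232 0.19185447 0.25355522]
[0.63799273 0.19355806 0.25025234]
```

Emit:
{"method": "jog_arm", "body": {"plan": [{"linear": [-0.0196, 0.0051, 0.0033], "rotation": [0, 0, -5.75]}, {"linear": [-0.0196, 0.0051, 0.0033], "rotation": [0, 0, -5.75]}, {"linear": [-0.0196, 0.0051, 0.0033], "rotation": [0, 0, -5.75]}, {"linear": [-0.0196, 0.0051, 0.0033], "rotation": [0, 0, -5.75]}, {"linear": [-0.0196, 0.0051, 0.0033], "rotation": [0, 0, -5.75]}, {"linear": [-0.0196, 0.0051, 0.0033], "rotation": [0, 0, -5.75]}, {"linear": [-0.0196, 0.0051, 0.0033], "rotation": [0, 0, -5.75]}, {"linear": [-0.0196, 0.0051, 0.0033], "rotation": [0, 0, -5.75]}, {"linear": [-0.0196, 0.0051, 0.0033], "rotation": [0, 0, -5.75]}, {"linear": [-0.0196, 0.0051, 0.0033], "rotation": [0, 0, -5.75]}, {"linear": [-0.0196, 0.0051, 0.0033], "rotation": [0, 0, -5.75]}, {"linear": [-0.0196, 0.0051, 0.0033], "rotation": [0, 0, -5.75]}, {"linear": [0, 0, 0], "rotation": [0, 0, 0]}, {"linear": [0, 0, 0], "rotation": [0, 0, 0]}]}}

```text
clock: 16.73
position: [0.6382, 0.194, 0.2495]
orientation: [0.036, 0.999, 0.001, -0.001]
contact_force: [-0.7, -0.1, 0.3]
opening: 1.003
gripper_force: 0.0
```

Run:
```python
from h import *
np.set_printoptions(precision=4,suppress=True)
w=grab_frame("wrist");o=observe();p,Rc=cur();print(o["clock"],p,Rc.as_matrix()[:,0])
k=pinpoint(w,"pack");m=masks_of(w,"pack");print([(q["uv"],atz(w,q["uv"],0)) for q in k],[(q["extent"],q["p"]) for q in m])
ys,xs=np.nonzero(m[0]["mask"]);h=cv2.convexHull(np.c_[xs,ys].astype(np.float32))
# fit pack pose: maximize IoU of projected box
from scipy.optimize import minimize
M=m[0]["mask"].astype(np.uint8)
def sil(v):
    x,y,t=v;Rz=R.from_euler('z',t).as_matrix()
    P=[proj(w,Rz@[sx*.055,sy*.0275,z]+np.array([x,y,0])) for sx in(-1,1) for sy in(-1,1) for z in(0,.04)]
    S=np.zeros((480*4,640*4),np.uint8);cv2.fillConvexPoly(S,cv2.convexHull((np.array(P)*4).astype(np.int32)).reshape(-1,1,2),1);return cv2.resize(S,(640,480),interpolation=cv2.INTER_AREA)
def cost(v):
    S=sil(v)>0;return 1-(S&(M>0)).sum()/(S|(M>0)).sum()
best=min((minimize(cost,[.641,.194,t],method="Nelder-Mead",options=dict(initial_simplex=[[.641,.194,t],[.648,.194,t],[.641,.201,t],[.641,.194,t+.1]],xatol=2e-4,fatol=1e-4)) for t in(-.15,0)),key=lambda b:b.fun)
print(best.x,np.degrees(best.x[2]),best.fun)
print(plan2(p,Rc,(best.x[0],best.x[1],.08),down(180+np.degrees(best.x[2])),5))
S=sil(best.x);im=w["image"].copy();cs,_=cv2.findContours(S,cv2.RETR_EXTERNAL,cv2.CHAIN_APPROX_NONE);cv2.drawContours(im,cs,-1,(0,255,0),1)
cv2.imwrite("pics/w7.png",im[:,:,::-1])
```

```text
16.7833 [0.6376 0.1945 0.2503] [-0.9974  0.0718  0.002 ]
[([315.0, 200.9], array([0.6365, 0.1947, 0.    ]))] [([140.4, 276.8, 184.3, 319.0], 0.68), ([287.6, 150.6, 345.2, 261.8], 0.57)]
[ 0.641  0.194 -0.15 ] -8.594366926962348 1.0
(array([-0.0007, -0.0001,  0.0341]), array([ 0.015, -0.023,  0.896]))
```

View pics/w7.png

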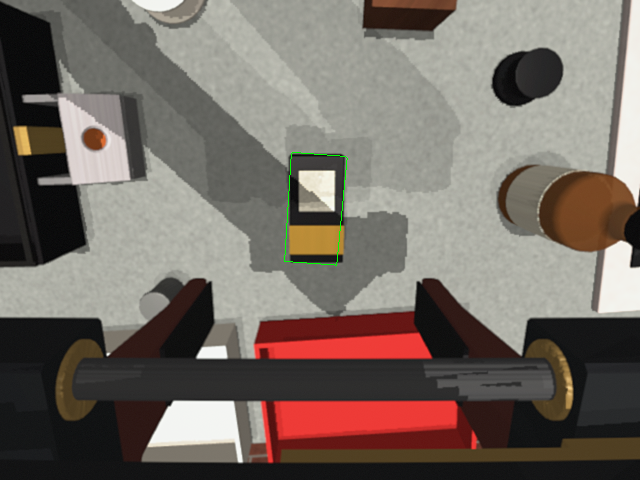

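```bash
cat >> h.py <<'E'
from scipy.optimize import minimize
def fitbox(w,M,dims,x0,z0=0):
    L,W,H=dims
    def sil(v):
        x,y,t=v;Rz=R.from_euler('z',t).as_matrix()
        P=[proj(w,Rz@[sx*L/2,sy*W/2,z]+np.array([x,y,z0])) for sx in(-1,1) for sy in(-1,1) for z in(0,H)]
        S=np.zeros((480,640),np.uint8);cv2.fillConvexPoly(S,np.round(cv2.convexHull(np.array(P,np.float32))*16).astype(np.int32),1,shift=4);return S>0
    def cost(v):
        S=sil(v);return 1-(S&M).sum()/(S|M).sum()
    b=[]
    for t in(-.15,0,.15):
        s=np.array(x0)+[0,0,t];b.append(minimize(cost,s,method="Nelder-Mead",options=dict(initial_simplex=[s,s+[.006,0,0],s+[0,.006,0],s+[0,0,.1]],xatol=2e-4,fatol=1e-4)))
    b=min(b,key=lambda q:q.fun);return b.x,b.fun
E
python3 - <<'E'
from h import *
np.set_printoptions(precision=4,suppress=True)
w=grab_frame("wrist");p,Rc=cur()
m=[q["mask"] for q in masks_of(w,"pack") if q["mask"][205,315]][0].astype(bool)
x,f=fitbox(w,m,(.11,.055,.04),(.638,.194,-.08));print(x,np.degrees(x[2]),f)
# red-free check: minAreaRect of mask
ys,xs=np.nonzero(m);print(cv2.minAreaRect(np.c_[xs,ys].astype(np.float32)),m.sum())
print(plan2(p,Rc,(x[0],x[1],.09),down(180+np.degrees(x[2])),5))
E
```

```text
Traceback (most recent call last):
IndexError: list index out of range
```

Run:
```python
from h import *
np.set_printoptions(precision=4,suppress=True)
w=grab_frame("wrist");p,Rc=cur();print(observe()["clock"])
im=w["image"].astype(int)[140:280,260:370]
hsv=cv2.cvtColor(w["image"][140:280,260:370],cv2.COLOR_RGB2HSV)
m=((im.max(2)<75)|((hsv[...,1]>110)&(im.max(2)>70))).astype(np.uint8)
m=cv2.morphologyEx(m,cv2.MORPH_OPEN,np.ones((3,3)))
n,lab,st,_=cv2.connectedComponentsWithStats(m);i=1+np.argmax(st[1:,4]);print(st[1:])
ys,xs=np.nonzero(lab==i);h=cv2.convexHull(np.c_[xs+260,ys+140].astype(np.int32));M=np.zeros((480,640),np.uint8);cv2.fillConvexPoly(M,h,1)
r=cv2.minAreaRect(h);print(r,M.sum())
x,f=fitbox(w,M>0,(.11,.055,.04),(.638,.194,-.08));print(x,np.degrees(x[2]),f)
print(plan2(p,Rc,(x[0],x[1],.09),down(180+np.degrees(x[2])),5))
```

```text
17.0333
[[  28   13   56  109 4370]]
((315.4999694824219, 206.99996948242188), (54.99999237060547, 107.99998474121094), -0.0) 6011
[ 0.6408  0.1953 -0.0635] -3.6385431104852866 0.017979731938541965
(array([-0.0005,  0.0002,  0.0325]), array([ 0.013,  0.019, -0.081]))
```

Emit:
{"method": "jog_arm", "body": {"plan": [{"linear": [-0.0005, 0.0002, 0.035], "rotation": [0, 0, 0]}, {"linear": [-0.0005, 0.0002, 0.035], "rotation": [0, 0, 0]}, {"linear": [-0.0005, 0.0002, 0.035], "rotation": [0, 0, 0]}, {"linear": [-0.0005, 0.0002, 0.035], "rotation": [0, 0, 0]}, {"linear": [-0.0005, 0.0002, 0.03], "rotation": [0, 0, 0]}, {"linear": [0, 0, 0.02], "rotation": [0, 0, 0]}, {"linear": [0, 0, 0.02], "rotation": [0, 0, 0]}, {"linear": [0, 0, 0.015], "rotation": [0, 0, 0]}, {"linear": [0, 0, 0.011], "rotation": [0, 0, 0]}, {"linear": [0, 0, 0], "rotation": [0, 0, 0]}, {"linear": [0, 0, 0], "rotation": [0, 0, 0]}]}}

```text
clock: 17.95
position: [0.6415, 0.1956, 0.0163]
orientation: [0.035, 0.999, 0.001, 0.001]
contact_force: [0.5, -0.4, -0.1]
opening: 0.998
gripper_force: 0.0
```

Emit:
{"method": "jog_arm", "body": {"plan": [{"linear": [0, 0, 0], "rotation": [0, 0, 0]}, {"linear": [0, 0, 0], "rotation": [0, 0, 0]}, {"linear": [0, 0, 0], "rotation": [0, 0, 0]}, {"linear": [0, 0, 0], "rotation": [0, 0, 0]}, {"linear": [0, 0, 0], "rotation": [0, 0, 0]}, {"linear": [0, 0, 0], "rotation": [0, 0, 0]}, {"linear": [0, 0, 0], "rotation": [0, 0, 0]}, {"linear": [0, 0, 0], "rotation": [0, 0, 0]}], "gripper": -1, "force": 30}}

```text
clock: 18.62
position: [0.6415, 0.1954, 0.0159]
orientation: [0.035, 0.999, 0.001, 0.001]
contact_force: [-0.2, -0.4, -0.6]
opening: 0.433
gripper_force: 0.0
```

Run:
```python
from h import *
np.set_printoptions(precision=4,suppress=True)
o=observe();print(o["opening"],o["gripper_force"],o["clock"])
for n in("wrist","scene","side"):
    w=grab_frame(n);print(n,[(np.round(q["uv"],1),round(q["p"],2),atz(w,q["uv"],0)) for q in pinpoint(w,"pack")[:2]],[(np.round(q["extent"]),q["p"]) for q in recognise(w,"pack")[:2]])
    print(proj(w,(.6408,.1953,.04)))
    if n=="wrist": 
        for r in range(150,480,20): print(r,[tuple(w["image"][r,c]) for c in range(215,420,25)])
```

```text
0.4326392525280998 0.0 18.6167
wrist [(array([314.6, 267.1]), 0.72, array([0.6391, 0.195 , 0.    ]))] [(array([251., 161., 384., 405.]), 0.94)]
[315.7458 299.8584]
150 [(np.uint8(206), np.uint8(206), np.uint8(196)), (np.uint8(203), np.uint8(205), np.uint8(194)), (np.uint8(174), np.uint8(174), np.uint8(165)), (np.uint8(178), np.uint8(179), np.uint8(170)), (np.uint8(179), np.uint8(180), np.uint8(171)), (np.uint8(183), np.uint8(184), np.uint8(175)), (np.uint8(184), np.uint8(184), np.uint8(174)), (np.uint8(200), np.uint8(201), np.uint8(190)), (np.uint8(192), np.uint8(193), np.uint8(183))]
170 [(np.uint8(182), np.uint8(182), np.uint8(173)), (np.uint8(204), np.uint8(205), np.uint8(194)), (np.uint8(16), np.uint8(17), np.uint8(18)), (np.uint8(16), np.uint8(16), np.uint8(17)), (np.uint8(16), np.uint8(15), np.uint8(16)), (np.uint8(17), np.uint8(18), np.uint8(18)), (np.uint8(16), np.uint8(15), np.uint8(16)), (np.uint8(192), np.uint8(193), np.uint8(183)), (np.uint8(198), np.uint8(199), np.uint8(190))]
190 [(np.uint8(96), np.uint8(96), np.uint8(92)), (np.uint8(170), np.uint8(172), np.uint8(162)),
[... 5739 characters left out ...]
8(27), np.uint8(28)), (np.uint8(27), np.uint8(27), np.uint8(27)), (np.uint8(26), np.uint8(28), np.uint8(29)), (np.uint8(25), np.uint8(26), np.uint8(27)), (np.uint8(27), np.uint8(27), np.uint8(27)), (np.uint8(27), np.uint8(26), np.uint8(28)), (np.uint8(26), np.uint8(27), np.uint8(27)), (np.uint8(27), np.uint8(27), np.uint8(27))]
scene [(array([377.6, 314. ]), 0.97, array([0.6429, 0.205 , 0.    ])), (array([311.6, 262.1]), 0.5, array([ 0.4948, -0.0148,  0.    ]))] [(array([360., 291., 389., 330.]), 0.7), (array([294., 251., 302., 270.]), 0.63)]
[375.6763 303.9625]
side [(array([229.4, 284. ]), 0.56, array([0.6388, 0.1913, 0.    ]))] [(array([205., 265., 247., 296.]), 0.71)]
[226.3056 274.5653]
```

Emit:
{"method": "jog_arm", "body": {"plan": [{"linear": [0, 0, 0], "rotation": [0, 0, 0]}, {"linear": [0, 0, 0], "rotation": [0, 0, 0]}, {"linear": [0, 0, 0], "rotation": [0, 0, 0]}]}}

```text
clock: 19.32
position: [0.6415, 0.1954, 0.0159]
orientation: [0.035, 0.999, 0.001, 0.001]
contact_force: [-0.3, 0.1, 0.1]
opening: 0.006
gripper_force: 0.0
```

Run:
```python
from h import *
np.set_printoptions(precision=4,suppress=True)
o=observe();print(o["opening"],o["gripper_force"],o["clock"],o["position"])
w=grab_frame("wrist");im=w["image"]
print([(np.round(q["uv"],1),round(q["p"],2),atz(w,q["uv"],0)) for q in pinpoint(w,"pack")[:2]],[(np.round(q["extent"]),q["p"]) for q in recognise(w,"pack")[:2]])
for r in (240,270,290,310,330,350): print(r,[(c,im[r,c].tolist()) for c in range(225,410,10)])
```

```text
0.006302461692322221 0.0 19.3167 [0.6415 0.1954 0.0159]
[(array([318.5, 267.3]), 0.55, array([0.6393, 0.1971, 0.    ]))] [(array([251., 165., 383., 348.]), 0.79)]
240 [(225, [95, 97, 92]), (235, [97, 98, 93]), (245, [93, 93, 89]), (255, [17, 17, 18]), (265, [21, 19, 20]), (275, [107, 103, 93]), (285, [155, 149, 133]), (295, [155, 150, 133]), (305, [180, 173, 152]), (315, [251, 249, 236]), (325, [252, 251, 241]), (335, [252, 250, 241]), (345, [253, 252, 244]), (355, [252, 251, 240]), (365, [51, 51, 50]), (375, [57, 55, 55]), (385, [188, 191, 180]), (395, [188, 189, 178]), (405, [170, 171, 161])]
270 [(225, [92, 92, 87]), (235, [93, 93, 89]), (245, [96, 95, 91]), (255, [19, 18, 18]), (265, [19, 21, 19]), (275, [71, 68, 61]), (285, [157, 151, 135]), (295, [150, 145, 130]), (305, [154, 148, 132]), (315, [154, 148, 132]), (325, [153, 147, 131]), (335, [157, 151, 134]), (345, [154, 148, 132]), (355, [157, 151, 135]), (365, [17, 17, 18]), (375, [24, 23, 26]), (385, [93, 93, 88]), (395, [107, 108, 102]), (405, [93, 94, 89])]
290 [(225, [93, 93, 88]), (235, [97, 98, 92]), (245, [91, 92, 87]),
[... 875 characters left out ...]
), (275, [26, 26, 28]), (285, [26, 26, 28]), (295, [26, 26, 27]), (305, [31, 26, 26]), (315, [52, 42, 25]), (325, [29, 30, 31]), (335, [29, 29, 31]), (345, [28, 28, 29]), (355, [28, 29, 29]), (365, [29, 29, 30]), (375, [29, 29, 29]), (385, [29, 29, 31]), (395, [28, 28, 28]), (405, [27, 28, 29])]
350 [(225, [24, 24, 25]), (235, [23, 24, 26]), (245, [27, 27, 28]), (255, [25, 25, 27]), (265, [26, 27, 27]), (275, [25, 26, 27]), (285, [26, 26, 27]), (295, [26, 26, 27]), (305, [95, 76, 43]), (315, [71, 56, 32]), (325, [26, 26, 27]), (335, [25, 26, 26]), (345, [27, 27, 29]), (355, [29, 29, 29]), (365, [28, 28, 29]), (375, [29, 29, 30]), (385, [28, 29, 29]), (395, [28, 28, 29]), (405, [28, 28, 28])]
```

Run:
```python
from h import *
import pickle
np.set_printoptions(precision=4,suppress=True)
w=grab_frame("wrist");pickle.dump(w,open("w8.pkl","wb"));im=w["image"];p,Rc=cur()
def red(im): i=im.astype(int);return (i[...,0]>1.5*i[...,1])&(i[...,0]<80)&(i[...,0]>30)
r=red(im)
for y in range(264,330,4): print(y,"".join("#" if v else "." for v in r[y,270:362:2]))
print("tcp",proj(w,p),"pad",proj(w,p+Rc.apply([0,0,-.019])),"tip ±x",proj(w,p+Rc.apply([.01,0,0])),proj(w,p+Rc.apply([-.01,0,0])))
w6=pickle.load(open("F6.pkl","rb"))["wrist"]["image"];r=red(w6)
for y in range(264,330,4): print(y,"".join("#" if v else "." for v in r[y,150:230:2]))
# pack outline rows at col 315 and label rows
print([(y,im[y,320].tolist()) for y in range(150,300,6)])
```

```text
264 ..............................................
268 ..............................................
272 ..............................................
276 ..............................................
280 ............########.....#######..............
284 ............########.....########.............
288 ............#########...#########.............
292 ...........##########...#########.............
296 ...........#########....##########............
300 ..........##########....###########...........
304 .........###########.....###########..........
308 ........############.....###########..........
312 .......#############.....############.........
316 ......##############.....#############........
320 ..................##.....#....................
324 ..................##.....#....................
328 ..................##.....#....................
tcp [315.6963 281.84  ] pad [315.8721 296.701 ] tip ±x [315.7307 262.5736] [315.6625 300.6032]
264 ....................#########...........
268 .....................#######...........#
272 ....................................####
276
[... 497 characters left out ...]
.###############.......................
324 ###############.........................
328 ##############..........................
[(150, [170, 172, 163]), (156, [171, 172, 163]), (162, [176, 177, 168]), (168, [16, 15, 16]), (174, [38, 36, 39]), (180, [64, 63, 62]), (186, [65, 63, 62]), (192, [64, 61, 61]), (198, [62, 59, 60]), (204, [61, 59, 59]), (210, [255, 254, 245]), (216, [251, 249, 237]), (222, [253, 251, 241]), (228, [252, 250, 240]), (234, [252, 250, 239]), (240, [252, 250, 240]), (246, [195, 185, 161]), (252, [152, 147, 131]), (258, [149, 144, 128]), (264, [158, 152, 135]), (270, [153, 147, 131]), (276, [150, 145, 130]), (282, [59, 32, 27]), (288, [60, 34, 29]), (294, [60, 33, 28])]
```

Emit:
{"method": "jog_arm", "body": {"plan": [{"linear": [0, 0, 0], "rotation": [0, 0, 0]}, {"linear": [0, 0, 0], "rotation": [0, 0, 0]}, {"linear": [0, 0, 0], "rotation": [0, 0, 0]}, {"linear": [0, 0, 0], "rotation": [0, 0, 0]}, {"linear": [0, 0, 0], "rotation": [0, 0, 0]}, {"linear": [0, 0, 0], "rotation": [0, 0, 0]}, {"linear": [0, 0, 0], "rotation": [0, 0, 0]}, {"linear": [0, 0, 0], "rotation": [0, 0, 0]}, {"linear": [0, 0, 0], "rotation": [0, 0, 0]}, {"linear": [0, 0, 0], "rotation": [0, 0, 0]}, {"linear": [0, 0, 0], "rotation": [0, 0, 0]}, {"linear": [0, 0, 0.005], "rotation": [0, 0, 0]}, {"linear": [0, 0, 0.005], "rotation": [0, 0, 0]}, {"linear": [0, 0, 0], "rotation": [0, 0, 0]}], "gripper": 1}}

```text
clock: 20.68
position: [0.6407, 0.1949, 0.0045]
orientation: [0.035, 0.999, 0.0, -0.0]
contact_force: [0.7, -0.4, -0.6]
opening: 0.993
gripper_force: 0.0
```

Run:
```python
from h import *
np.set_printoptions(precision=4,suppress=True)
o=observe();print(o["opening"],o["contact_force"],o["clock"],o["position"],o["orientation"],o["joints"])
w=grab_frame("wrist");im=w["image"];i=im.astype(int)
g=np.array([[("Y" if v[0]>1.5*v[2] and v[0]>110 else "r" if v[0]>1.5*v[1] and v[0]<90 else "#" if v.max()<45 else "k" if v.max()<80 else "W" if v.min()>225 else ".") for v in row] for row in i[140:470:8,180:452:4]])
print("\n".join("".join(x) for x in g))
```

```text
0.9930429513224717 [ 0.7308 -0.3942 -0.6229] 20.6833 [0.6407 0.1949 0.0045] [ 0.0354  0.9994  0.0003 -0.0003] [ 0.1124  0.8088 -0.7451  1.6608  0.6531  0.9376  0.62  ]
....................................................................
....................................................................
....................................................................
....................................................................
....................##############################..................
.................kkkkkkkkkkkkkkkkkkkkkkkkkkkkkkkkkkk#...............
.................kkkkkkkkkkkkkkkkkkkkkkkkkkkkkkkkkkk#...............
.................kkkkkkkkkkkkkkkkkkkkkkkkkkkkkkkkkkk#...............
..................kkkkkkkkkkkkkkkkkkkkkkkkkkkkkkkkkkk...............
.................kkkkkkkkkkkkkkkkkkkkkkkkkkkkkkkkkkkk...............
.................kkkkkk.WWWWWWWWWWWWWWWWWWWWWW.kkkkk................
..................#####..WWWWWWWWWWWWWWWWWWWWW.kkkkk................
..................######...W.WWWWWWWWWWWWWWWWW.kkkk#................
..................######.......WWWW
[... 1265 characters left out ...]
kkk.......
kkkkkkkkkkkkkkkkkkkkkkkkkkkkkkkkkkkkkkkkkkkkkkkkkkkkkkkkkkkkkkkk....
...................YYYYYYYYYYYYYYYYYYYYYYYYYYYYYYYY.................
....................##############################..................
....................#############################k..................
....................................................................
....................................................................
....................................................................
....................................................................
....................................................................
####################################################################
```

Emit:
{"method": "jog_arm", "body": {"plan": [{"linear": [0, 0, 0.003], "rotation": [0, 0, 0]}, {"linear": [0, 0, 0.003], "rotation": [0, 0, 0]}, {"linear": [0, 0, 0.003], "rotation": [0, 0, 0]}, {"linear": [0, 0, 0], "rotation": [0, 0, 0]}]}}

```text
clock: 21.07
position: [0.6411, 0.1952, -0.0039]
orientation: [0.035, 0.999, 0.001, 0.0]
contact_force: [-0.5, 0.2, 0.4]
opening: 1.0
gripper_force: 0.0
```

Emit:
{"method": "jog_arm", "body": {"plan": [{"linear": [0, 0, 0], "rotation": [0, 0, 0]}, {"linear": [0, 0, 0], "rotation": [0, 0, 0]}, {"linear": [0, 0, 0], "rotation": [0, 0, 0]}, {"linear": [0, 0, 0], "rotation": [0, 0, 0]}, {"linear": [0, 0, 0], "rotation": [0, 0, 0]}, {"linear": [0, 0, 0], "rotation": [0, 0, 0]}, {"linear": [0, 0, 0], "rotation": [0, 0, 0]}], "gripper": -1, "force": 30}}

```text
clock: 21.65
position: [0.6415, 0.1956, -0.0029]
orientation: [0.035, 0.999, 0.001, 0.001]
contact_force: [0.1, -0.1, 0.2]
opening: 0.623
gripper_force: 30.0
```

Emit:
{"method": "jog_arm", "body": {"plan": [{"linear": [0, 0, -0.008], "rotation": [0, 0, 0]}, {"linear": [0, 0, -0.02], "rotation": [0, 0, 0]}, {"linear": [0, 0, -0.03], "rotation": [0, 0, 0]}, {"linear": [0, 0, -0.035], "rotation": [0, 0, 0]}, {"linear": [0, 0, -0.035], "rotation": [0, 0, 0]}, {"linear": [0, 0, -0.035], "rotation": [0, 0, 0]}, {"linear": [0, 0, -0.02], "rotation": [0, 0, 0]}, {"linear": [0, 0, 0], "rotation": [0, 0, 0]}]}}

```text
clock: 22.32
position: [0.6434, 0.1967, 0.1856]
orientation: [0.035, 0.999, 0.002, 0.004]
contact_force: [0.5, 0.8, -2.9]
opening: 0.625
gripper_force: 30.0
```

Run:
```python
from h import *
p,Rc=cur();n=16;l,r=plan2(p,Rc,(.547,-.125,.19),down(86.5),n);print(p,l,r)
x=p.copy();Q=Rc
for k in range(n):
  x=x+Q.apply(l);Q=Q*R.from_rotvec(r,degrees=True);print(x)
```

```text
[0.64336021 0.19674904 0.18563282] [-0.0114 -0.0203 -0.0003] [0.036 0.01  5.59 ]
[0.6532919  0.17569168 0.18593082]
[0.66112536 0.15376694 0.18621862]
[0.66678606 0.13118335 0.18649737]
[0.67022017 0.10815568 0.18676832]
[0.671395   0.08490294 0.18703278]
[0.67029937 0.06164628 0.18729215]
[0.6669437  0.03860687 0.18754784]
[0.6613599  0.01600385 0.18780133]
[ 0.65360106 -0.00594784  0.1880541 ]
[ 0.64374097 -0.02703941  0.18830764]
[ 0.63187342 -0.04707028  0.18856343]
[ 0.61811127 -0.06584995  0.18882295]
[ 0.60258542 -0.08319982  0.18908763]
[ 0.58544353 -0.09895488  0.18935883]
[ 0.56684864 -0.11296531  0.18963788]
[ 0.54697761 -0.12509787  0.18992602]
```

Emit:
{"method": "jog_arm", "body": {"plan": [{"linear": [-0.0114, -0.0203, -0.0003], "rotation": [0.03, 0, 5.59]}, {"linear": [-0.0114, -0.0203, -0.0003], "rotation": [0.03, 0, 5.59]}, {"linear": [-0.0114, -0.0203, -0.0003], "rotation": [0.03, 0, 5.59]}, {"linear": [-0.0114, -0.0203, -0.0003], "rotation": [0.03, 0, 5.59]}, {"linear": [-0.0114, -0.0203, -0.0003], "rotation": [0.03, 0, 5.59]}, {"linear": [-0.0114, -0.0203, -0.0003], "rotation": [0.03, 0, 5.59]}, {"linear": [-0.0114, -0.0203, -0.0003], "rotation": [0.03, 0, 5.59]}, {"linear": [-0.0114, -0.0203, -0.0003], "rotation": [0.03, 0, 5.59]}, {"linear": [-0.0114, -0.0203, -0.0003], "rotation": [0.03, 0, 5.59]}, {"linear": [-0.0114, -0.0203, -0.0003], "rotation": [0.03, 0, 5.59]}, {"linear": [-0.0114, -0.0203, -0.0003], "rotation": [0.03, 0, 5.59]}, {"linear": [-0.0114, -0.0203, -0.0003], "rotation": [0.03, 0, 5.59]}, {"linear": [-0.0114, -0.0203, -0.0003], "rotation": [0.03, 0, 5.59]}, {"linear": [-0.0114, -0.0203, -0.0003], "rotation": [0.03, 0, 5.59]}, {"linear": [-0.0114, -0.0203, -0.0003], "rotation": [0.03, 0, 5.59]}, {"linear": [-0.0114, -0.0203, -0.0003], "rotation": [0.03, 0, 5.59]}, {"linear": [0, 0, 0], "rotation": [0, 0, 0]}, {"linear": [0, 0, 0], "rotation": [0, 0, 0]}]}}

```text
clock: 23.82
position: [0.543, -0.1278, 0.1842]
orientation: [0.729, 0.685, -0.004, -0.001]
contact_force: [-0.1, 0.4, -3.9]
opening: 0.623
gripper_force: 30.0
```

Run:
```python
from h import *
import pickle
np.set_printoptions(precision=4,suppress=True)
w=grab_frame("wrist");o=observe();p,Rc=cur();print(o["clock"],p,Rc.as_matrix()[:,0],o["joints"],o["contact_force"])
pickle.dump(w,open("w9.pkl","wb"))
for l,z in[("hole_mouth",.054),("hook_top",.108),("safe",0)]: print(l,[(np.round(q["uv"],1),round(q["p"],2),atz(w,q["uv"],z)) for q in pinpoint(w,l)[:2]])
d=np.array([.061,.998,0]);s=np.array([.998,-.061,0]);O=np.array([.545,-.163,0])
print("expect hole,hook",O+.158*d,O+.121*d)
i=w["image"].astype(int)
g=np.array([[("Y" if v[0]>1.5*v[2] and v[0]>100 else "r" if v[0]>1.5*v[1] and v[0]<90 else "#" if v.max()<30 else "k" if v.max()<70 else "W" if v.min()>225 else ".") for v in row] for row in i[0:470:10,0:640:8]])
print("\n".join("".join(x) for x in g))
# projected rim corners (inner top), walls z .075
for sx,sy in((-1,-1),(-1,1)):
  print("inner corner",proj(w,O-d*(sx*.095)+s*sy*.110+[0,0,.075]),"outer",proj(w,O-d*(sx*.1)+s*sy*.115+[0,0,.075]))
```

```text
23.8667 [ 0.5442 -0.1267  0.1845] [ 0.0602  0.9982 -0.0037] [ 0.5356  0.3497 -0.5232  1.8178  0.2048  1.0331 -0.1282] [ 0.5099  0.5721 -3.5003]
hole_mouth [(array([322.7,  59.4]), 0.65, array([ 0.5562, -0.0058,  0.054 ]))]
hook_top [(array([323.3, 102.7]), 0.77, array([ 0.5539, -0.0398,  0.108 ]))]
safe []
expect hole,hook [ 0.5546 -0.0053  0.    ] [ 0.5524 -0.0422  0.    ]
............WWWWWWWW...........................................................W
..............WWWWW..............................................kk............W
................W...............................................kkk............W
................................................................kkkk..........WW
..................................WWWWWWWWWWWWW..................kk...........WW
..................................WWWWWWWWWWWWW...............................WW
..................................WWWWW....WWWW...............................WW
..................................WWWWW...WWWWWW..............................WW
..................................WWWWWWWWWWWWWW...........................
[... 2501 characters left out ...]
kkkkkkkkkkkkkkk
kkkkkkkkkkkkkk#kkk#Y.kkkkkkkkkk....YYYYYYYYYYYYYkkkkkkkkkkk.kkkkkkkkkkkkkkkkkkkr
rkkkkkkkkkkkkkkkkk#Y.Y##rrrr###YYYYYYYYYYYYYYYYY###rrrrr#..Y#kkkkkkkkkkkkkkkkkkr
rkk#kkkkkkkkkkkkkkk#.###rrrr####kkkkkkkkkkkkkkk#####rrrk##..#kkkkkkkkkkkkkkkkkrr
rkk#kkkkkkkkkkkkk#k#####rrr#####kkkkkkkkkkkkkkk#####rrr######kkkkkkkkkkkkkkkkkrr
rrkkkkkk#kkkkkkkkkk#####rrr##########################rr####........YYYYYYY.Y..rr
rrkkkkkkkkkkkkkkkkk####.YYYY......................YY.YYYYYYYY..................k
###########kkkkkkkk####YYYYYYYYYYYYYYYYYYYYYYYYYYYYYYYYYY...............kkkkkkk#
inner corner [168.2687 148.3355] outer [160.7512 141.2586]
inner corner [473.4262 148.1974] outer [481.0588 141.0787]
```

Emit:
{"method": "jog_arm", "body": {"plan": [{"linear": [-0.002, 0.002, 0.01], "rotation": [0, 0, 0]}, {"linear": [-0.002, 0.003, 0.025], "rotation": [0, 0, 0]}, {"linear": [0, 0, 0.03], "rotation": [0, 0, 0]}, {"linear": [0, 0, 0.03], "rotation": [0, 0, 0]}, {"linear": [0, 0, 0.025], "rotation": [0, 0, 0]}, {"linear": [0, 0, 0.02], "rotation": [0, 0, 0]}, {"linear": [0, 0, 0.015], "rotation": [0, 0, 0]}, {"linear": [0, 0, 0.008], "rotation": [0, 0, 0]}, {"linear": [0, 0, 0], "rotation": [0, 0, 0]}]}}

```text
clock: 24.77
position: [0.5477, -0.1309, 0.0201]
orientation: [0.728, 0.686, -0.004, -0.002]
contact_force: [-0.1, 0.3, -3.0]
opening: 0.623
gripper_force: 30.0
```

Emit:
{"method": "jog_arm", "body": {"plan": [{"linear": [0, 0, 0.005], "rotation": [0, 0, 0]}, {"linear": [0, 0, 0.004], "rotation": [0, 0, 0]}, {"linear": [0, 0, 0.003], "rotation": [0, 0, 0]}, {"linear": [0, 0, 0.002], "rotation": [0, 0, 0]}, {"linear": [0, 0, 0], "rotation": [0, 0, 0]}, {"linear": [0, 0, 0], "rotation": [0, 0, 0]}]}}

```text
clock: 25.27
position: [0.5491, -0.1317, 0.0088]
orientation: [0.728, 0.685, -0.003, -0.0]
contact_force: [-0.3, -0.1, -3.0]
opening: 0.622
gripper_force: 30.0
```

Emit:
{"method": "jog_arm", "body": {"plan": [{"linear": [0, 0, 0.002], "rotation": [0, 0, 0]}, {"linear": [0, 0, 0.002], "rotation": [0, 0, 0]}, {"linear": [0, 0, 0.0015], "rotation": [0, 0, 0]}, {"linear": [0, 0, 0], "rotation": [0, 0, 0]}, {"linear": [0, 0, 0], "rotation": [0, 0, 0]}]}}

```text
clock: 25.68
position: [0.5488, -0.1316, 0.0029]
orientation: [0.728, 0.685, -0.003, -0.0]
contact_force: [-0.3, -0.2, -3.5]
opening: 0.623
gripper_force: 30.0
```

Emit:
{"method": "jog_arm", "body": {"plan": [{"linear": [0, 0, 0.0015], "rotation": [0, 0, 0]}, {"linear": [0, 0, 0.001], "rotation": [0, 0, 0]}, {"linear": [0, 0, 0], "rotation": [0, 0, 0]}, {"linear": [0, 0, 0], "rotation": [0, 0, 0]}]}}

```text
clock: 26.02
position: [0.549, -0.1317, 0.002]
orientation: [0.728, 0.685, -0.003, 0.0]
contact_force: [-5.2, 0.7, 11.0]
opening: 0.624
gripper_force: 30.0
```

Emit:
{"method": "jog_arm", "body": {"plan": [{"linear": [0, 0, -0.001], "rotation": [0, 0, 0]}, {"linear": [0, 0, 0], "rotation": [0, 0, 0]}]}}

```text
clock: 26.18
position: [0.5493, -0.1317, 0.002]
orientation: [0.728, 0.685, -0.003, 0.0]
contact_force: [-2.3, 0.8, 5.8]
opening: 0.621
gripper_force: 30.0
```

Emit:
{"method": "jog_arm", "body": {"plan": [{"linear": [0, 0, 0], "rotation": [0, 0, 0]}, {"linear": [0, 0, 0], "rotation": [0, 0, 0]}, {"linear": [0, 0, 0], "rotation": [0, 0, 0]}, {"linear": [0, 0, 0], "rotation": [0, 0, 0]}], "gripper": 0.8}}

```text
clock: 26.52
position: [0.549, -0.1316, 0.0015]
orientation: [0.728, 0.685, -0.003, -0.0]
contact_force: [0.1, 0.4, 0.4]
opening: 0.88
gripper_force: 0.0
```

Emit:
{"method": "jog_arm", "body": {"plan": [{"linear": [0, 0, -0.01], "rotation": [0, 0, 0]}, {"linear": [0, 0, -0.02], "rotation": [0, 0, 0]}, {"linear": [0, 0, -0.035], "rotation": [0, 0, 0]}, {"linear": [0, 0, -0.04], "rotation": [0, 0, 0]}, {"linear": [0, 0, -0.04], "rotation": [0, 0, 0]}, {"linear": [0, 0, -0.04], "rotation": [0, 0, 0]}, {"linear": [0, 0, -0.04], "rotation": [0, 0, 0]}, {"linear": [0, 0, -0.04], "rotation": [0, 0, 0]}, {"linear": [0, 0, -0.04], "rotation": [0, 0, 0]}]}}

```text
clock: 27.27
position: [0.5497, -0.1301, 0.3095]
orientation: [0.728, 0.685, -0.003, 0.0]
contact_force: [0.8, -0.8, -1.0]
opening: 0.896
gripper_force: 0.0
```

Run:
```python
from h import *
import pickle
np.set_printoptions(precision=4,suppress=True)
F={n:grab_frame(n) for n in("wrist","scene","side")};o=observe();p,Rc=cur();print(o["clock"],p,Rc.as_matrix()[:,0],o["joints"],o["contact_force"],o["opening"])
pickle.dump(F,open("F10.pkl","wb"))
print([(np.round(q["uv"],1),round(q["p"],2),atz(F["wrist"],q["uv"],.005)) for q in pinpoint(F["wrist"],"pack")[:2]])
u=[pinpoint(F[n],"lid_edge") for n in F];print([(q[0]["uv"],q[0]["p"]) if q else 0 for q in u])
if u[1] and u[2]: print(tri(ray(F["scene"],u[1][0]["uv"]),ray(F["side"],u[2][0]["uv"])))
```

```text
27.4167 [ 0.5521 -0.1303  0.3108] [ 0.0608  0.9981 -0.0051] [ 0.5636  0.255  -0.543   1.643   0.142   1.2788 -0.0665] [ 0.3617  0.5924 -1.2416] 0.9024635075325008
[(array([312.9, 191.6]), 0.98, array([ 0.5477, -0.1286,  0.005 ]))]
[0, ([233.9, 193.2], 0.89), ([347.3, 154.5], 0.56)]
(array([ 0.5413, -0.218 ,  0.2733]), [np.float64(0.003153905109865418), np.float64(0.0031539051098655314)])
```

Emit:
{"method": "jog_arm", "body": {"plan": [{"linear": [-0.016, 0, -0.005], "rotation": [0, 0, 0]}, {"linear": [-0.016, 0, -0.005], "rotation": [0, 0, 0]}, {"linear": [-0.016, 0, 0], "rotation": [0, 0, 0]}, {"linear": [-0.016, 0, 0], "rotation": [0, 0, 0]}, {"linear": [-0.016, 0, 0], "rotation": [0, 0, 0]}, {"linear": [-0.016, 0, 0], "rotation": [0, 0, 0]}, {"linear": [-0.016, 0, 0], "rotation": [0, 0, 0]}, {"linear": [-0.016, 0, 0], "rotation": [0, 0, 0]}, {"linear": [0, 0, 0.02], "rotation": [0, 0, 0]}, {"linear": [0, 0, 0.025], "rotation": [0, 0, 0]}, {"linear": [0, 0, 0.025], "rotation": [0, 0, 0]}, {"linear": [0, 0, 0.025], "rotation": [0, 0, 0]}, {"linear": [0, 0, 0.015], "rotation": [0, 0, 0]}, {"linear": [0, 0, 0], "rotation": [0, 0, 0]}], "gripper": -1}}

```text
clock: 28.78
position: [0.5385, -0.2576, 0.2016]
orientation: [0.728, 0.685, -0.005, -0.005]
contact_force: [-0.7, -0.3, 0.4]
opening: 0.009
gripper_force: 0.0
```

Run:
```python
from h import *
np.set_printoptions(precision=4,suppress=True)
o=observe();p,Rc=cur();print(o["clock"],p,Rc.as_matrix(),o["joints"],o["contact_force"],o["opening"])
d=np.array([.061,.998]);s=np.array([.998,-.061]);O=np.array([.548,-.163]);v=p[:2]-O
ox=-v@d*1e3;print("own x,y",ox,v@s*1e3,"z",p[2])
def pt(th,r): return np.array([100-r*np.cos(th)+8*np.sin(th)+10,79+r*np.sin(th)+8*np.cos(th)-25])
th=np.concatenate([np.linspace(1.3,.12,20)]);r=np.linspace(160,175,20)
P=np.array([pt(a,b) for a,b in zip(th,r)]);print(P[:2],P[-1],pt(0,175))
prev=np.array([ox,p[2]*1e3]);
for q in P: print(np.round([-(q[0]-prev[0]),-(q[1]-prev[1])],1));prev=q
```

```text
28.7833 [ 0.5385 -0.2576  0.2016] [[ 0.0606  0.9981 -0.0133]
 [ 0.9982 -0.0606  0.0003]
 [-0.0005 -0.0133 -0.9999]] [ 0.6957  0.3914 -0.4635  1.7078  0.1959  1.1012  0.1104] [-0.6963 -0.3146  0.4127] 0.008907823055790269
own x,y 94.98943069096448 -3.6843203722728157 z 0.20157378291857664
[[ 74.9087 210.3093]
 [ 65.0169 208.5761]] [-62.7838  82.8921] [-65.  62.]
[20.1 -8.7]
[9.9 1.7]
[9.8 2.4]
[9.7 3. ]
[9.5 3.6]
[9.3 4.2]
[9.1 4.8]
[8.8 5.4]
[8.5 6. ]
[8.1 6.5]
[7.8 7. ]
[7.3 7.6]
[6.9 8. ]
[6.4 8.5]
[5.9 8.9]
[5.3 9.3]
[4.8 9.7]
[ 4.2 10. ]
[ 3.5 10.3]
[ 2.9 10.5]
```

Emit:
{"method": "jog_arm", "body": {"plan": [{"linear": [0, 0, -0.0085], "rotation": [0, 0, 0]}, {"linear": [0.01, 0, 0], "rotation": [0, 0, 0]}, {"linear": [0.01, 0, 0], "rotation": [0, 0, 0]}, {"linear": [0.0099, 0, 0.0017], "rotation": [0, 0, 0]}, {"linear": [0.0098, 0, 0.0024], "rotation": [0, 0, 0]}, {"linear": [0.0097, 0, 0.003], "rotation": [0, 0, 0]}, {"linear": [0.0095, 0, 0.0036], "rotation": [0, 0, 0]}, {"linear": [0, 0, 0], "rotation": [0, 0, 0]}]}}

```text
clock: 29.45
position: [0.5456, -0.1968, 0.204]
orientation: [0.727, 0.686, -0.003, -0.001]
contact_force: [0.4, -1.4, 0.9]
opening: 0.008
gripper_force: 0.8
```

Run:
```python
from h import *
np.set_printoptions(precision=4,suppress=True)
F=[grab_frame(n) for n in("scene","side")];o=observe();print(o["clock"],o["position"],o["contact_force"])
u=[pinpoint(f,"lid_edge") for f in F];print([(q[0]["uv"],q[0]["p"]) if q else 0 for q in u])
if u[0] and u[1]: print(tri(*[ray(f,q[0]["uv"]) for f,q in zip(F,u)]))
```

```text
29.55 [ 0.5455 -0.1989  0.2045] [-0.8682 -0.9502  1.7155]
[([251.3, 199.7], 0.67), ([338.3, 165.2], 0.59)]
(array([ 0.5396, -0.1723,  0.2588]), [np.float64(0.004022051009963206), np.float64(0.004022051009962985)])
```

Emit:
{"method": "jog_arm", "body": {"plan": [{"linear": [0.0093, 0, 0.0042], "rotation": [0, 0, 0]}, {"linear": [0.0091, 0, 0.0048], "rotation": [0, 0, 0]}, {"linear": [0.0088, 0, 0.0054], "rotation": [0, 0, 0]}, {"linear": [0.0085, 0, 0.006], "rotation": [0, 0, 0]}, {"linear": [0.0081, 0, 0.0065], "rotation": [0, 0, 0]}, {"linear": [0.0078, 0, 0.007], "rotation": [0, 0, 0]}, {"linear": [0.0073, 0, 0.0076], "rotation": [0, 0, 0]}, {"linear": [0.0069, 0, 0.008], "rotation": [0, 0, 0]}, {"linear": [0.0064, 0, 0.0085], "rotation": [0, 0, 0]}, {"linear": [0.0059, 0, 0.0089], "rotation": [0, 0, 0]}, {"linear": [0.0053, 0, 0.0093], "rotation": [0, 0, 0]}, {"linear": [0.0048, 0, 0.0097], "rotation": [0, 0, 0]}, {"linear": [0, 0, 0], "rotation": [0, 0, 0]}]}}

```text
clock: 30.73
position: [0.5498, -0.1102, 0.1163]
orientation: [0.728, 0.686, -0.003, -0.002]
contact_force: [-0.2, -1.3, 2.1]
opening: 0.006
gripper_force: 1.1
```

Run:
```python
from h import *
np.set_printoptions(precision=4,suppress=True)
F=[grab_frame(n) for n in("scene","side")];o=observe();p=o["position"];print(o["clock"],p,o["contact_force"],"own x",-(p[:2]-np.array([.548,-.163]))@np.array([.061,.998]))
u=[pinpoint(f,"lid_edge") for f in F];print([(q[0]["uv"],q[0]["p"]) if q else 0 for q in u])
if u[0] and u[1]: print(tri(*[ray(f,q[0]["uv"]) for f,q in zip(F,u)]))
```

```text
30.8333 [ 0.5501 -0.1111  0.1179] [-1.754 -0.322  2.291] own x -0.05192120077383852
[([286.9, 232.9], 0.6), ([318.1, 207.7], 0.89)]
(array([ 0.5399, -0.0799,  0.1588]), [np.float64(0.006364319010062505), np.float64(0.006364319010062515)])
```

Emit:
{"method": "jog_arm", "body": {"plan": [{"linear": [0.0042, 0, 0.01], "rotation": [0, 0, 0]}, {"linear": [0.0035, 0, 0.01], "rotation": [0, 0, 0]}, {"linear": [0.003, 0, 0.009], "rotation": [0, 0, 0]}, {"linear": [0.002, 0, 0.006], "rotation": [0, 0, 0]}, {"linear": [0, 0, 0.004], "rotation": [0, 0, 0]}, {"linear": [0, 0, 0], "rotation": [0, 0, 0]}]}}

```text
clock: 31.43
position: [0.5512, -0.0988, 0.0785]
orientation: [0.728, 0.685, -0.003, -0.001]
contact_force: [1.2, -0.5, 3.0]
opening: 0.009
gripper_force: 1.4
```

Emit:
{"method": "jog_arm", "body": {"plan": [{"linear": [0, 0, 0.003], "rotation": [0, 0, 0]}, {"linear": [0, 0, 0.003], "rotation": [0, 0, 0]}, {"linear": [0, 0, 0.002], "rotation": [0, 0, 0]}, {"linear": [0, 0, 0.002], "rotation": [0, 0, 0]}, {"linear": [0, 0, 0.002], "rotation": [0, 0, 0]}, {"linear": [0, 0, 0.002], "rotation": [0, 0, 0]}, {"linear": [0, 0, 0], "rotation": [0, 0, 0]}]}}

```text
clock: 32.02
position: [0.5519, -0.0979, 0.0661]
orientation: [0.728, 0.686, -0.002, -0.0]
contact_force: [0.0, 2.6, 6.5]
opening: 0.004
gripper_force: 3.3
```

Emit:
{"method": "jog_arm", "body": {"plan": [{"linear": [0, 0, 0.0015], "rotation": [0, 0, 0]}, {"linear": [0, 0, 0.0015], "rotation": [0, 0, 0]}, {"linear": [0, 0, 0.0015], "rotation": [0, 0, 0]}, {"linear": [0, 0, 0.0015], "rotation": [0, 0, 0]}, {"linear": [0, 0, 0], "rotation": [0, 0, 0]}]}}

```text
clock: 32.43
position: [0.552, -0.0976, 0.0604]
orientation: [0.728, 0.686, -0.002, -0.0]
contact_force: [-2.4, 3.0, 12.6]
opening: 0.007
gripper_force: 6.3
```

Emit:
{"method": "jog_arm", "body": {"plan": [{"linear": [0, 0, 0.0015], "rotation": [0, 0, 0]}, {"linear": [0, 0, 0.0015], "rotation": [0, 0, 0]}, {"linear": [0, 0, 0.001], "rotation": [0, 0, 0]}, {"linear": [0, 0, 0], "rotation": [0, 0, 0]}]}}

```text
clock: 32.77
position: [0.5521, -0.0975, 0.0577]
orientation: [0.728, 0.686, -0.002, -0.0]
contact_force: [-5.6, 3.8, 23.6]
opening: 0.01
gripper_force: 11.7
```

Run:
```python
from h import *
np.set_printoptions(precision=4,suppress=True)
F=[grab_frame(n) for n in("scene","side")];o=observe();p=o["position"];print(o["clock"],p,o["contact_force"])
for l in("lid_edge","hook_top"):
  u=[pinpoint(f,l) for f in F];print(l,[(q[0]["uv"],q[0]["p"]) if q else 0 for q in u])
  if u[0] and u[1]: print(tri(*[ray(f,q[0]["uv"]) for f,q in zip(F,u)]))
```

```text
32.8667 [ 0.552  -0.0975  0.0578] [-5.546   4.9065 22.48  ]
lid_edge [([289.6, 253.2], 0.89), ([312.4, 230.4], 0.97)]
(array([ 0.5467, -0.069 ,  0.0816]), [np.float64(0.0013870213241889391), np.float64(0.0013870213241888958)])
hook_top [([299.7, 250.8], 0.41), ([306.8, 229.1], 0.46)]
(array([ 0.5476, -0.0409,  0.1018]), [np.float64(0.004027094782998586), np.float64(0.004027094782998684)])
```

Emit:
{"method": "jog_arm", "body": {"plan": [{"linear": [0, 0, 0], "rotation": [0, 0, 0]}, {"linear": [0, 0, -0.005], "rotation": [0, 0, 0]}, {"linear": [0, 0, -0.01], "rotation": [0, 0, 0]}, {"linear": [0, 0, -0.02], "rotation": [0, 0, 0]}, {"linear": [0, 0, -0.03], "rotation": [0, 0, 0]}, {"linear": [0, 0, -0.04], "rotation": [0, 0, 0]}, {"linear": [0, 0, -0.04], "rotation": [0, 0, 0]}, {"linear": [0, 0, -0.04], "rotation": [0, 0, 0]}, {"linear": [0, 0, -0.04], "rotation": [0, 0, 0]}, {"linear": [0, 0, 0], "rotation": [0, 0, 0]}, {"linear": [0, 0, 0], "rotation": [0, 0, 0]}]}}

```text
clock: 33.98
position: [0.5531, -0.099, 0.2826]
orientation: [0.728, 0.685, -0.002, 0.002]
contact_force: [-0.0, -0.5, -0.8]
opening: 0.005
gripper_force: 0.0
```

Run:
```python
from h import *
np.set_printoptions(precision=4,suppress=True)
F=[grab_frame(n) for n in("scene","side")];o=observe();p=o["position"];print(o["clock"],p,o["contact_force"])
for l in("lid_edge","hook_top","dowel","bottle","loupe","filmcan","reel","beaker","brush"):
  u=[pinpoint(f,l) for f in F];print(l,[(q[0]["uv"],round(q[0]["p"],2)) if q else 0 for q in u], tri(*[ray(f,q[0]["uv"]) for f,q in zip(F,u)])[0] if u[0] and u[1] else "")
print([np.round(q["extent"]) for q in recognise(F[1],"dowel")[:2]])
```

```text
34.0833 [ 0.551  -0.0991  0.2791] [-0.2846 -0.1227  0.2586]
lid_edge [([290.8, 254.0], 0.92), ([316.7, 229.7], 0.63)] [ 0.5406 -0.0726  0.0789]
hook_top [([299.5, 251.0], 0.53), ([250.3, 324.3], 0.74)] [ 0.5127  0.0816 -0.0222]
dowel [([484.5, 254.4], 0.24), 0] 
bottle [([461.6, 329.2], 0.61), ([157.0, 335.8], 0.88)] [0.6451 0.4362 0.001 ]
loupe [([455.6, 292.5], 0.72), ([198.8, 355.4], 0.58)] [0.5173 0.4122 0.0014]
filmcan [([304.1, 327.0], 0.6), ([249.4, 243.4], 0.6)] [ 0.7271  0.0194 -0.0075]
reel [([346.0, 250.5], 0.71), ([316.1, 296.3], 0.61)] [ 0.419  0.074 -0.001]
beaker [([165.2, 238.0], 0.91), ([402.3, 197.7], 0.82)] [ 0.4854 -0.5042 -0.0116]
brush [([481.9, 254.5], 0.57), ([219.6, 425.6], 0.8)] [ 0.3422  0.4969 -0.0043]
[array([282., 189., 381., 250.]), array([242., 292., 257., 332.])]
```

```bash
python3 -c "
from plant import *
print(close_job())"
```

```text
the job is handed in; nothing more can be done
None
```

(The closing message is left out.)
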